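# Fetch the hemmed-in jar to the stirrer and restore the reagent tray

### The arm

A 6-joint arm with a two-finger parallel gripper is mounted at the origin on the work surface. World frame = base frame: x ahead of the robot, y to its left, z up, the work surface at z = 0. Lengths are in m, angles in rad, forces in N, time in s.
With the tool pointing down it reaches from about 0.3 to 0.875 m from the base axis. Payload 4.2 kg.
Tool frame: the origin (TCP) lies at the centre of the arm's flange, where the gripper is bolted on; the fingertips stand 173 mm ahead of it and the grasp point (between the pads) lies 155 mm ahead of it (tip_reach is the distance from the TCP to the fingertips, in m); x points along the fingers, y is the direction in which the jaws open and shut, and the axes are right-handed (so a half turn about x gives the same grasp; the last joint's range is limited). The gripper opens to 85 mm and grips with 20 to 120 N. Pads are 22 mm wide; open, the fingers measure 114 mm over their backs; the gripper's body (76 mm by 85 mm) begins 54 mm behind the grasp point. The pads swing forward as they close: fully open they stand 13 mm farther back than shut.
Start: joints at [-1.144, 0.32, 1.565, -0, 1.257, -0.02], TCP at [0.248, -0.519, 0.405] pointing down, gripper open.
Joint ranges: [-3.11, 3.11], [-0.84, 2.01], [0.21, 2.61], [-1.34, 4.49], [0.05, 2.63], [-2.56, 2.56]. Speed limits (rad/s): [2.57, 2.57, 3.14, 3.14, 3.14, 3.14].

### API

Orientations are given as a rotation vector (axis times angle).
In Python, from plant import get_state, get_image, hand_in, find_in, regions_of, tip_reach gives the robot as it stands.
- The arm moves only by the tool step_arm, never from a script. Its arguments are lists of equal length, an entry for each row: "linear": the shift along the world's x, y, z scaled (see below), a list of three; "delta_rot": the turn, a rotation vector about the world's x, y, z scaled (see below), a list of three. A call has 1 to 10 rows; each row is the pose to reach, as a shift and turn from the pose commanded when the call began; what a row does not reach only later rows make up. The controller multiplies each number of a shift by 0.12 m and each number of a turn by 90 degrees. A row lasts 1/8 s, in which the tool goes at most 62.5 mm and 10.7 degrees, less where a joint would pass 70% of its speed; a pose out of reach is approached as far as the arm can. A call with a number of a shift or a turn outside -1 to 1 is refused whole. A call with a gripper value outside its range is refused whole. "gripper" is the closure in counts, from 0 (fully open) to 255 (shut), set as the call begins (left out, the last holds). The fingers move at their own pace and stop on an object; "newtons" is the grip in N (left out, the last holds). Time passes only in rows, so rows that repeat a pose let the fingers close. It gives the time, the measured TCP pose, the force and the opening at its end, in the units of the state.
- get_state(): the state, without advancing time (a new reading comes with each control period).
- get_image(name): name is "scene" or "side" or "wrist"; returns a dict with "color" (420x560x3 uint8, blue, green, red), "intrinsics" (3x3 intrinsics, pixels), "origin" and "orientation" of the camera in the world. Camera axes: x right, y up, looking along -z (the intrinsics and any distortion apply to the point x, -y, -z); pixel columns grow to the right and rows downward; lengths in m; the calibration is good to about 2 mm. A picture is of the moment at which its call begins. There is no depth.
- hand_in(): hands the job in, once; it reports no verdict.
Trained networks look in a picture, given as the dict that the camera call returned (one of the last four; its "shot" number tells which), for a name from the list of things; names that differ only in an ending like _2 or _b are one class to them, and where a whole thing is asked for, a point or a joint stands for the part that bears it (a point fixed in the world has none). Each returns a list of dicts, best first, with "p" (0 to 1); they miss things now and then, are a little off and sometimes report something else, mostly with a low value. They report only what shows in the picture. A call takes as long as a camera call.
- find_in(picture, thing): "box" ([centre column, centre row, width, height] as shares, 0 to 1, of the picture: columns of its width, rows of its height, round what is visible of it).
- regions_of(picture, thing): "pixels" (420x560 bool, what is visible of it) and "box" ([centre column, centre row, width, height] as shares, 0 to 1, of the picture: columns of its width, rows of its height, round what is visible of it).
The state is a dict: "time": time; "joint_pos": joint angles; "qd": joint speeds; "joint_torque": joint torques, N m; "tool_pos": TCP position; "orientation": TCP orientation; "contact_force": force on the tool from outside, world axes, zero at the start; "ft_torque": the same for the moment, N m; "finger_gap": opening from 0.0 (shut) to 1.0 (fully open).
Only numpy, scipy, OpenCV 4.12 (cv2) and the standard library are available. Lean on these libraries where they do the work, as an engineer would, in place of code of your own. Each camera call takes 0.05 s, during which the arm holds its last target.

### The job

I need the little jar with the green lid, which is hemmed in by the three tall bottles in the spill tray. First clear all three bottles onto the pink bench pad, then stand the jar in the middle of the magnetic stirrer's top plate, and after that put every bottle back in the tray on the very spot where it stood. Keep everything upright and do not disturb the two small vials in the tray.

Things in the scene. Friction and masses are not known exactly. Their poses are not given: they have to be found in the camera images.
- red_bottle (a point): Tall white plastic lab bottle with a red screw cap and a red stripe, upright and loose, 56 mm diameter, 120 mm tall, 130 to 250 g. The point is its centre, half-way up (60 mm above its underside); z is up along its axis. The cap, 52 mm diameter, is the top 26 mm and can be gripped from above. It may start on any of the three bottle places round the jar.
- blue_bottle (a point): Tall white plastic lab bottle with a blue screw cap and a blue stripe, upright and loose, 56 mm diameter, 120 mm tall, 130 to 250 g. The point is its centre, half-way up (60 mm above its underside); z is up along its axis. The cap, 52 mm diameter, is the top 26 mm and can be gripped from above. It may start on any of the three bottle places round the jar.
- yellow_bottle (a point): Tall white plastic lab bottle with a yellow screw cap and a yellow stripe, upright and loose, 56 mm diameter, 120 mm tall, 130 to 250 g. The point is its centre, half-way up (60 mm above its underside); z is up along its axis. The cap, 52 mm diameter, is the top 26 mm and can be gripped from above. It may start on any of the three bottle places round the jar.
- jar (a point): The wanted thing: small squat amber glass jar with a green lid, upright and loose, 46 mm tall, 55 to 115 g; body 40 mm diameter, lid (top 15 mm) 42 mm diameter. The point is its centre, 23 mm above its underside. At the start it stands in the spill tray with one tall bottle on its robot side and one on either side, about 54 mm from centre to centre (some 5 mm of gap), so that gripper fingers do not fit down round it; its far side is open.
- tray: Grey-blue open spill tray, fixed, 190 mm along its x by 250 mm along its y, rim 22 mm high, wall 4 mm; its inner floor is 4 mm above the bench. Origin at the centre of its underside, x away from the robot, y to the left. Light rings printed on the floor show the places: jar about (30, 0) mm, bottles about (-24, 0), (21, 53) and (21, -53) mm, each within 2 mm or so of its ring.
- pad: Flat pink absorbent bench pad, fixed and clear of things, 220 mm along its x by 190 mm along its y, 1.6 mm thick. Origin at the centre of its underside, on the bench. On the left or on the right of the tray.
- plate (a point): Centre of the upper face of the white square top plate (135 x 135 mm, with two thin grey rings round its centre) of the white magnetic stirrer with a blue sloping control panel; fixed, the face 95 mm above the bench, z up. On the other side of the tray from the pad. The panel and its two knobs lie on the plate's robot side, lower than the plate.
- white_vial (a point): Small amber vial with a white cap, upright and loose in the left near corner of the tray, 23 mm diameter, 48 mm tall; the point is its centre. Not to be disturbed.
- black_vial (a point): Small amber vial with a black cap, upright and loose in the right near corner of the tray, 23 mm diameter, 48 mm tall; the point is its centre. Not to be disturbed.

How it is judged:
On the way, in this order (a step that is already met when the one before it is completed fails the run):
1. all three tall bottles stand upright on the pink pad at the same time, the jar still in its place in the tray (x of red_bottle in the frame of pad between -0.11 and 0.11 m and y of red_bottle in the frame of pad between -0.095 and 0.095 m and height (world z) of each of red_bottle, blue_bottle, yellow_bottle below 0.066 m and angle between each of red_bottle, blue_bottle, yellow_bottle's own z axis and vertical below 0.1 rad and linear speed of each of red_bottle_body, blue_bottle_body, yellow_bottle_body below 0.02 m/s and angular speed of each of red_bottle_body, blue_bottle_body, yellow_bottle_body below 0.2 rad/s and x of blue_bottle in the frame of pad between -0.11 and 0.11 m and y of blue_bottle in the frame of pad between -0.095 and 0.095 m and x of yellow_bottle in the frame of pad between -0.11 and 0.11 m and y of yellow_bottle in the frame of pad between -0.095 and 0.095 m and distance of jar from where it was at the start of the episode below 0.03 m), for 0.2 s.
2. the jar stands upright in the middle of the stirrer's plate, the three bottles still on the pad (horizontal distance between jar and plate below 0.015 m and z of jar in the frame of plate between 0.019 and 0.027 m and angle between each of jar, red_bottle, blue_bottle, yellow_bottle's own z axis and vertical below 0.1 rad and linear speed of each of jar_body, red_bottle_body, blue_bottle_body, yellow_bottle_body below 0.02 m/s and angular speed of each of jar_body, red_bottle_body, blue_bottle_body, yellow_bottle_body below 0.2 rad/s and x of red_bottle in the frame of pad between -0.11 and 0.11 m and y of red_bottle in the frame of pad between -0.095 and 0.095 m and height (world z) of each of red_bottle, blue_bottle, yellow_bottle below 0.066 m and x of blue_bottle in the frame of pad between -0.11 and 0.11 m and y of blue_bottle in the frame of pad between -0.095 and 0.095 m and x of yellow_bottle in the frame of pad between -0.11 and 0.11 m and y of yellow_bottle in the frame of pad between -0.095 and 0.095 m), for 0.2 s.
At the end, for the whole second after the job is handed in: The jar stands upright (within 0.1 rad) and at rest on the stirrer's plate, its axis within 15 mm of the plate's centre; each tall bottle stands upright (within 0.1 rad) and at rest in the tray within 15 mm of the spot where that same bottle stood at the start (horizontal distance between jar and plate below 0.015 m and z of jar in the frame of plate between 0.019 and 0.027 m and angle between each of jar, red_bottle, blue_bottle, yellow_bottle's own z axis and vertical below 0.1 rad and linear speed of each of jar_body, red_bottle_body, blue_bottle_body, yellow_bottle_body below 0.02 m/s and angular speed of each of jar_body, red_bottle_body, blue_bottle_body, yellow_bottle_body below 0.2 rad/s and distance of each of red_bottle, blue_bottle, yellow_bottle from where it was at the start of the episode below 0.015 m); the robot touches nothing.
It fails at once if the white vial is shifted by more than 20 mm or tipped over (distance of white_vial from where it was at the start of the episode above 0.02 m or angle between white_vial's own z axis and vertical above 0.5 rad).
It fails at once if the black vial is shifted by more than 20 mm or tipped over (distance of black_vial from where it was at the start of the episode above 0.02 m or angle between black_vial's own z axis and vertical above 0.5 rad).
It fails at once if a tall bottle or the jar is tipped far over (angle between any of red_bottle, blue_bottle, yellow_bottle, jar's own z axis and vertical above 0.6 rad).
It also fails if it takes over 138 s, if anything falls off the work surface, if the arm or the gripper's body presses on something with over 40 N, if the wrist force passes 120 N, or if a joint passes its speed limit or range.

## Working session

There is one attempt and no reset: what is moved stays moved. The work goes in short steps, Python scripts to look and compute and a tool call to move; the robot and the scene stay as the last step left them, time stands still between calls to the robot, and variables do not carry over. Pictures are saved under pics/ and viewed, and the job is handed in when it is done.

Besides the shell and the picture viewer there is one more tool, called after "Call:" in YAML: its name, and indented under it one key for each argument. step_arm: Moves the arm, as the interface text tells. Shifts and turns lie within -1 to 1; 1 stands for 0.12 m of shift or 90 degrees of turn. Its arguments: {"type":"object","properties":{"linear":{"type":"array"},"delta_rot":{"type":"array"},"gripper":{"type":"number"},"newtons":{"type":"number"}},"required":["linear","delta_rot"]}

```bash
ls; mkdir -p pics; python3 - <<'E'
from plant import *
import cv2
s=get_state(); print({k:s[k] for k in s})
for n in ["scene","side","wrist"]:
    p=get_image(n); cv2.imwrite(f"pics/a_{n}.png",p["color"]); print(n,p["origin"],p["orientation"],p["intrinsics"],p.keys())
E
```

```text
pics
{'time': 0.0, 'joint_pos': array([-1.14403938e+00,  3.20329627e-01,  1.56571771e+00,  2.80632436e-05,
        1.25738242e+00, -2.00208404e-02]), 'qd': array([-0.00017361,  0.00096156, -0.00105079, -0.00090797, -0.000595  ,
       -0.00050386]), 'joint_torque': array([ 3.50073187e-04, -4.15524602e+01, -2.34164017e+01, -1.76160347e-04,
        8.12445913e-03,  1.73608242e-05]), 'tool_pos': array([ 0.2483589 , -0.51840944,  0.40384528]), 'orientation': array([ 1.97404135,  0.45036092, -1.97473967]), 'contact_force': array([0.13855895, 0.69234401, 0.63010525]), 'ft_torque': array([0.04337993, 0.04210559, 0.02489784]), 'finger_gap': 1.0007877839432084}
scene [1.1609626  0.34292785 0.70243133] [0.51054808 0.86414228 1.91633345] [[389.26913683   0.         283.07277232]
 [  0.         389.26913683 213.54503555]
 [  0.           0.           1.        ]] dict_keys(['color', 'intrinsics', 'origin', 'orientation', 'shot'])
side [0.21568039 0.84805628 0.71106671] [ 0.25715975 -1.29313811 -2.50879458] [[492.62250593   0.         279.14544051]
 [  0.         492.62250593 205.23560839]
 [  0.           0.           1.        ]] dict_keys(['color', 'intrinsics', 'origin', 'orientation', 'shot'])
wrist [ 0.3101559  -0.48839462  0.37196135] [-0.24281282  0.15479752 -1.11585625] [[347.2530911    0.         276.11253253]
 [  0.         347.2530911  208.77391309]
 [  0.           0.           1.        ]] dict_keys(['color', 'intrinsics', 'origin', 'orientation', 'shot'])
```

View pics/a_scene.png

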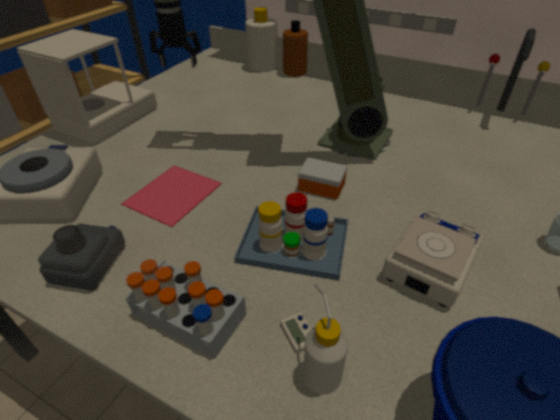

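View pics/a_side.png

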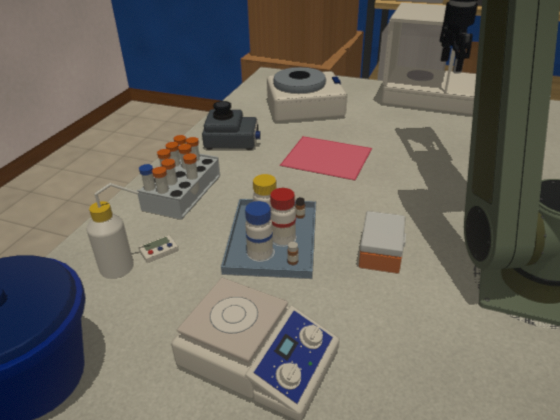

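View pics/a_wrist.png

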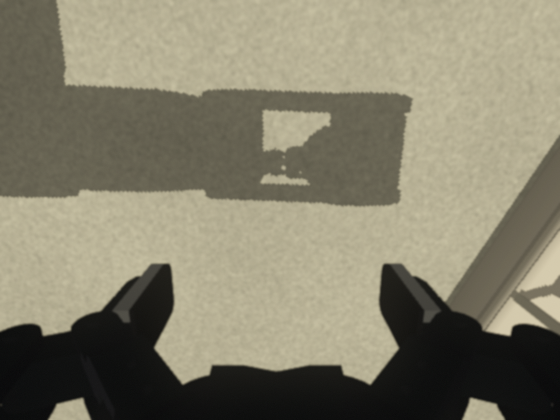

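```bash
cat > h.py <<'E'
import numpy as np, cv2
from plant import *
from scipy.optimize import least_squares
def cam(p):
    R=cv2.Rodrigues(np.array(p["orientation"],float))[0]; return R,np.array(p["origin"]),np.array(p["intrinsics"])
def proj(p,X):
    R,o,K=cam(p); c=(np.atleast_2d(X)-o)@R; c=c*[1,-1,-1]; u=c@K.T; return u[:,:2]/u[:,2:]
def toplane(p,uv,z):
    R,o,K=cam(p); uv=np.atleast_2d(uv).astype(float); d=np.c_[uv,np.ones(len(uv))]@np.linalg.inv(K).T*[1,-1,-1]@R.T
    return o+d*((z-o[2])/d[:,2])[:,None]
def cyl(x,y,z0,z1,r,n=40):
    a=np.linspace(0,2*np.pi,n,endpoint=False); c=np.c_[x+r*np.cos(a),y+r*np.sin(a)]
    return np.vstack([np.c_[c,np.full(n,z)] for z in (z0,z1)])
def hull(p,X): return cv2.convexHull(proj(p,X).astype(np.float32))[:,0]
def hmask(p,X):
    m=np.zeros((420,560),np.uint8); cv2.fillConvexPoly(m,np.round(hull(p,X)*16).astype(np.int32),1,shift=4); return m
def ov(p,polys,fn,pts=[]):
    im=p["color"].copy()
    for h in polys: cv2.polylines(im,[np.round(h).astype(np.int32)],True,(0,255,0),1)
    for q in pts: cv2.circle(im,tuple(int(round(v)) for v in q),2,(255,0,255),-1)
    cv2.imwrite(fn,im)
E
python3 - <<'E'
from h import *
import pickle
ps=[get_image("scene"),get_image("side")]
out={}
for i,p in enumerate(ps):
    for t in ["red_bottle","blue_bottle","yellow_bottle","jar","tray","pad","plate","white_vial","black_vial"]:
        try: r=regions_of(p,t)
        except Exception as e: print(t,e); continue
        out[i,t]=r
        print(i,t,[(round(x["p"],2),np.round(np.array(x["box"])*[560,420,560,420],1).tolist(),int(x["pixels"].sum())) for x in r[:2]])
pickle.dump((ps,out),open("m.pkl","wb"))
E
```

```text
0 red_bottle [(0.57, [296.4, 215.6, 22.3, 48.2], 814)]
0 blue_bottle [(0.49, [294.8, 217.6, 25.6, 56.3], 860)]
0 yellow_bottle [(0.62, [270.0, 224.9, 19.8, 51.9], 1108)]
0 jar [(0.65, [291.6, 243.1, 21.5, 28.6], 378)]
0 tray [(0.59, [291.0, 245.9, 115.4, 66.6], 3014)]
0 pad [(0.68, [172.4, 196.1, 99.0, 58.9], 3163), (0.55, [293.0, 243.6, 18.6, 24.7], 378)]
0 plate [(0.97, [433.8, 257.0, 98.7, 93.5], 6090), (0.61, [295.3, 216.4, 25.4, 49.4], 852)]
0 white_vial [(0.59, [330.6, 227.8, 3.8, 22.8], 103)]
0 black_vial []
1 red_bottle [(0.86, [283.8, 214.3, 21.3, 55.8], 1321)]
1 blue_bottle [(0.61, [258.1, 231.5, 29.4, 58.1], 1460)]
1 yellow_bottle [(0.7, [264.3, 189.3, 24.3, 30.0], 542)]
1 jar []
1 tray [(0.82, [267.0, 238.4, 93.2, 79.3], 3763), (0.35, [327.0, 158.3, 89.3, 40.7], 2571)]
1 pad [(0.9, [327.0, 160.4, 87.4, 40.6], 2613), (0.42, [284.0, 215.5, 23.5, 55.0], 1292)]
1 plate [(0.66, [254.9, 346.4, 167.0, 139.0], 14229)]
1 white_vial [(0.66, [292.8, 252.1, 14.7, 25.8], 216)]
1 black_vial [(0.44, [300.6, 209.4, 8.3, 22.9], 135)]
```

```bash
cat > loc.py <<'E'
from h import *
import pickle
ps,out=pickle.load(open("m.pkl","rb"))
def capmask(p,c,box):
    hsv=cv2.cvtColor(p["color"],cv2.COLOR_BGR2HSV); H,S,V=hsv[...,0].astype(int),hsv[...,1],hsv[...,2]
    h0={"red":0,"blue":110,"yellow":24,"green":58}[c]
    d=np.abs((H-h0+90)%180-90); m=((d<14)&(S>130)&(V>50)).astype(np.uint8)
    mm=np.zeros_like(m); u0,v0,u1,v1=box; mm[v0:v1,u0:u1]=m[v0:v1,u0:u1]
    n,l,st,ce=cv2.connectedComponentsWithStats(mm); k=1+np.argmax(st[1:,4]); return (l==k).astype(np.uint8),st[k],ce[k]
boxes={"red":[(278,185,315,222),(265,185,300,217)],"blue":[(298,203,335,236),(240,200,275,230)],"yellow":[(255,198,288,228),(248,170,282,203)],"green":[(278,228,305,250),None]}
res={}
polys=[[],[]]
for c in boxes:
    z=(0.098,0.124,0.026) if c!="green" else (0.035,0.050,0.021)
    obs=[None if b is None else capmask(ps[i],c,b) for i,b in enumerate(boxes[c])]
    for i,o in enumerate(obs):
        if o: print(c,i,o[1],np.round(o[2],1))
    def f(x,ids):
        r=[]
        for i in ids:
            h=hull(ps[i],cyl(x[0],x[1],z[0],z[1],z[2])); M=cv2.moments(h); r+=[M["m10"]/M["m00"]-obs[i][2][0],M["m01"]/M["m00"]-obs[i][2][1]]
        return r
    ids=[i for i in (0,1) if obs[i]]
    for s in [ids]+[[i] for i in ids]:
        q=least_squares(f,[0.5,0],args=(s,),diff_step=1e-4); print(c,s,np.round(q.x,4),np.round(q.fun,1))
        if s==ids: res[c]=q.x
    for i in (0,1): polys[i].append(hull(ps[i],cyl(*res[c],*z)))
for i in (0,1):
    m=out[i,"pad"][0]["pixels"].astype(np.uint8); cs,_=cv2.findContours(m,cv2.RETR_EXTERNAL,cv2.CHAIN_APPROX_NONE); c=max(cs,key=len)[:,0]
    X=toplane(ps[i],c,0.0016)[:,:2]; r=cv2.minAreaRect((X*1000).astype(np.float32)); print("pad",i,r)
pickle.dump(res,open("res.pkl","wb"))
for i in (0,1): ov(ps[i],polys[i],f"pics/ov{i}.png"); im=cv2.imread(f"pics/ov{i}.png"); c=[(220,160,370,290),(210,150,360,300)][i]; cv2.imwrite(f"pics/ovz{i}.png",cv2.resize(im[c[1]:c[3],c[0]:c[2]],None,fx=4,fy=4,interpolation=cv2.INTER_NEAREST))
E
python3 loc.py
```

```text
red 0 [286 185  29  29 500] [298.5 199. ]
red 1 [270 188  24  22 447] [282.  198.3]
red [0, 1] [0.5208 0.0351] [-1.2  2.   1.3  1.7]
red [0] [0.5126 0.0343] [ 0. -0.]
red [1] [0.5256 0.0301] [0. 0.]
blue 0 [306 209  21  16 269] [316.1 216.1]
blue 1 [246 202  24  22 333] [257.7 210.1]
blue [0, 1] [0.5536 0.0947] [-1.6  1.   0.8  2.5]
blue [0] [0.5487 0.0965] [-0. -0.]
blue [1] [0.5585 0.0872] [ 0. -0.]
yellow 0 [258 201  24  23 427] [269.3 211.5]
yellow 1 [253 174  24  21 407] [264.  183.9]
yellow [0, 1] [ 0.5829 -0.0071] [-0.4 -0.6 -0.3  0.8]
yellow [0] [ 0.5843 -0.0052] [-0. -0.]
yellow [1] [ 0.5836 -0.0105] [-0. -0.]
green 0 [283 232  17  15 210] [291.3 238.7]
green [0] [0.5783 0.0493] [-0. -0.]
green [0] [0.5783 0.0493] [-0. -0.]
pad 0 ((537.4863891601562, -356.13507080078125), (197.2894287109375, 220.57293701171875), 88.6478042602539)
pad 1 ((532.333984375, -362.0736083984375), (200.6297149658203, 225.32284545898438), 87.54174041748047)
```

View pics/ovz0.png

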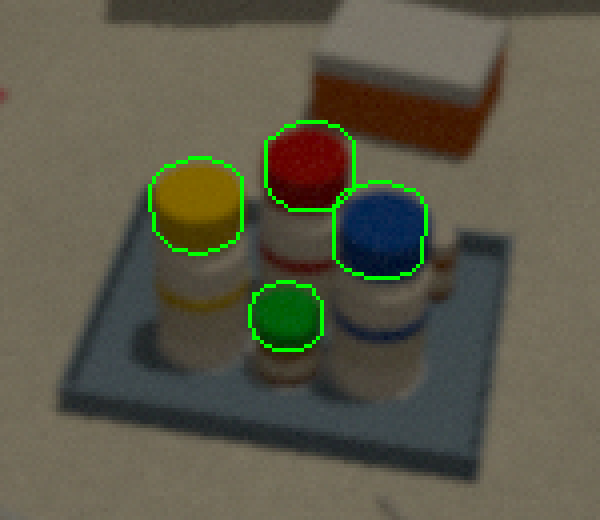

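View pics/ovz1.png

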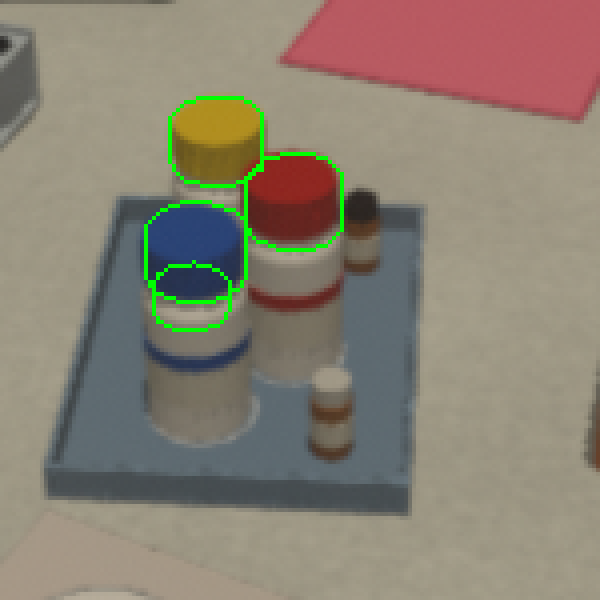

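```bash
cat > loc2.py <<'E'
from h import *
import pickle
ps,out=pickle.load(open("m.pkl","rb"))
from loc import boxes
def cm(p,c,box):
    hsv=cv2.cvtColor(p["color"],cv2.COLOR_BGR2HSV); H,S,V=[hsv[...,k].astype(int) for k in range(3)]
    h0={"red":0,"blue":111,"yellow":24,"green":65}[c]
    d=np.abs((H-h0+90)%180-90); m=((d<14)&(S>(165 if c=="red" else 140))).astype(np.uint8)
    mm=np.zeros_like(m); u0,v0,u1,v1=box; mm[v0:v1,u0:u1]=m[v0:v1,u0:u1]
    mm=cv2.morphologyEx(mm,cv2.MORPH_OPEN,np.ones((5,5),np.uint8))
    n,l,st,ce=cv2.connectedComponentsWithStats(mm); k=1+np.argmax(st[1:,4]); return (l==k).astype(np.uint8)
res={}
for c in boxes:
    z=(0.099,0.124,0.026) if c!="green" else (0.035,0.050,0.021)
    obs=[None if b is None else cm(ps[i],c,b) for i,b in enumerate(boxes[c])]
    from scipy.optimize import minimize
    def f(x,ids):
        s=0
        for i in ids:
            m=hmask(ps[i],cyl(x[0],x[1],*z)); s+=1-(m&obs[i]).sum()/(m|obs[i]).sum()
        return s
    ids=[i for i in (0,1) if obs[i] is not None]
    r=pickle.load(open("res.pkl","rb"))[c]
    for s in ([ids]+[[i] for i in ids] if len(ids)>1 else [ids]):
        q=minimize(f,r,args=(s,),method="Nelder-Mead",options=dict(initial_simplex=[r,r+[.01,0],r+[0,.01]])); print(c,s,np.round(q.x,4),round(q.fun,3))
        if s==ids: res[c]=q.x
pickle.dump(res,open("res2.pkl","wb"))
r=res
print("yellow-blue vec",r["blue"]-r["yellow"])
# predicted rings fit
L={"red":(-.024,0),"blue":(.021,.053),"yellow":(.021,-.053),"green":(.03,0)}
def g(v): 
    ct,st=np.cos(v[2]),np.sin(v[2]); return np.concatenate([np.array([v[0]+ct*a-st*b,v[1]+st*a+ct*b])-r[k] for k,(a,b) in L.items()])
q=least_squares(g,[.5,.05,0]); print("tray",q.x,np.degrees(q.x[2]),np.round(q.fun,4))
E
python3 loc2.py | grep -v "^pad\|\[ *[0-9]* *[0-9]* *[0-9]* "
python3 - <<'E'
from h import *; import pickle
ps,out=pickle.load(open("m.pkl","rb"))
for i in (0,1):
    im=ps[i]["color"]; c=[(360,190,520,320),(160,260,360,420)][i]
    cv2.imwrite(f"pics/st{i}.png",cv2.resize(im[c[1]:c[3],c[0]:c[2]],None,fx=4,fy=4,interpolation=cv2.INTER_CUBIC)[:600])
s=get_state(); print(cv2.Rodrigues(s["orientation"])[0].round(3)); print(tip_reach)
E
```

```text
red [0, 1] [0.5208 0.0351] [-1.2  2.   1.3  1.7]
red [1] [0.5256 0.0301] [0. 0.]
blue [0, 1] [0.5536 0.0947] [-1.6  1.   0.8  2.5]
blue [0] [0.5487 0.0965] [-0. -0.]
green [0] [0.5783 0.0493] [-0. -0.]
green [0] [0.5783 0.0493] [-0. -0.]
red [0, 1] [0.5252 0.0353] 0.484
red [0] [0.5273 0.031 ] 0.209
red [1] [0.5283 0.0263] 0.262
blue [0, 1] [0.5546 0.0969] 0.809
blue [0] [0.5544 0.0968] 0.267
blue [1] [0.5675 0.0689] 0.511
green [0] [0.5758 0.0487] 0.223
yellow-blue vec [-0.02912642  0.10348817]
tray [0.54823881 0.04043491 0.2664661 ] 15.267382654166969 [-0.0001 -0.0012 -0.      0.0002 -0.0012  0.0014  0.0014 -0.0003]
[[ 0.     0.432 -0.902]
 [-0.    -0.902 -0.432]
 [-1.     0.    -0.   ]]
0.1734
```

View pics/st0.png

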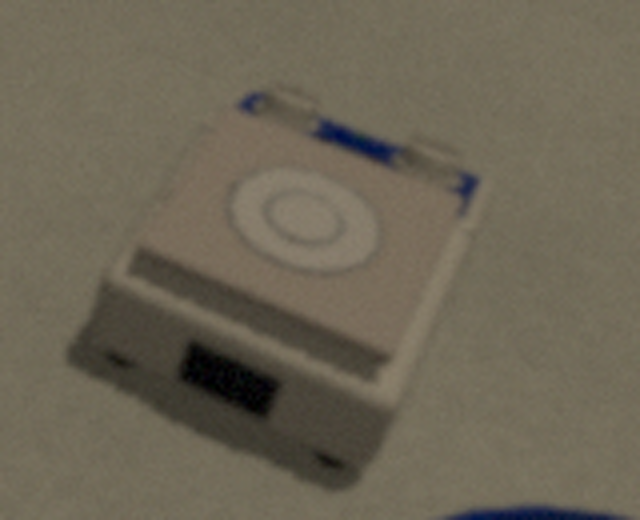

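View pics/st1.png

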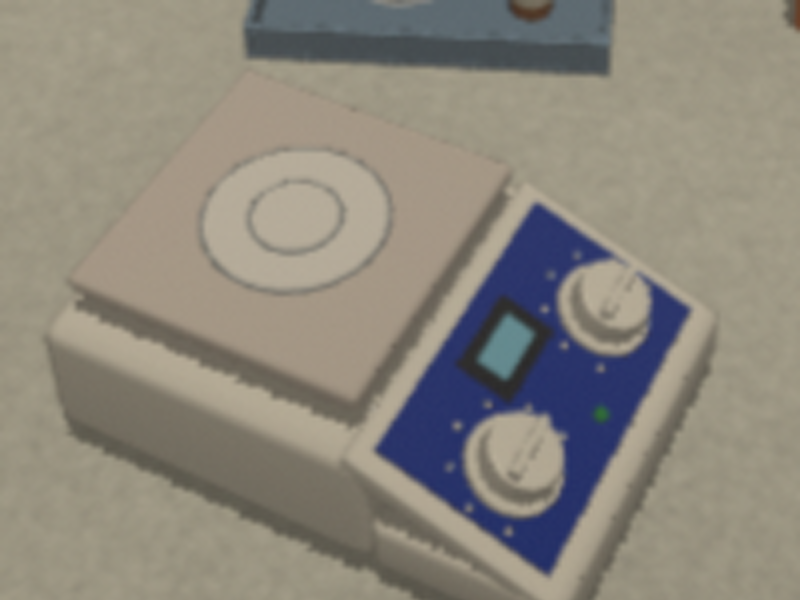

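Call:
step_arm:
  linear:
    - [0.3,0.5,0]
    - [0.5,1,0]
    - [0.5,1,0]
    - [0.5,1,0]
    - [0.5,1,0]
    - [0.5,1,0]
    - [0.5,1,0]
    - [0.5,1,0]
  delta_rot:
    - [0,0,0.11]
    - [0,0,0.22]
    - [0,0,0.33]
    - [0,0,0.44]
    - [0,0,0.55]
    - [0,0,0.66]
    - [0,0,0.77]
    - [0,0,0.886]

```text
time: 2.15
tool_pos: [0.3085, -0.3985, 0.4048]
orientation: [1.005, 1.326, -1.005]
contact_force: [-0.2, 0.1, -1.2]
finger_gap: 1.001
```

Call:
step_arm:
  linear:
    - [0.25,0.5,0]
    - [0.5,1,0]
  delta_rot:
    - [0,0,0]
    - [0,0,0]

```text
time: 2.4
tool_pos: [0.3647, -0.2859, 0.4048]
orientation: [1.012, 1.322, -1.011]
contact_force: [1.1, -0.4, 0.2]
finger_gap: 0.999
```

Call:
step_arm:
  linear:
    - [0.25,0.5,0]
    - [0.5,1,0]
  delta_rot:
    - [0,0,0]
    - [0,0,0]

```text
time: 2.65
tool_pos: [0.4208, -0.1732, 0.4051]
orientation: [1.01, 1.323, -1.01]
contact_force: [0.8, -0.2, -0.3]
finger_gap: 0.996
```

Call:
step_arm:
  linear:
    - [0.25,0.4,0]
    - [0.5,0.8,0]
    - [0.5,0.8,0]
  delta_rot:
    - [0,0,0]
    - [0,0,0]
    - [0,0,0]

```text
time: 3.02
tool_pos: [0.4817, -0.0762, 0.4047]
orientation: [1.006, 1.326, -1.005]
contact_force: [-0.7, -0.5, 0.0]
finger_gap: 0.998
```

```bash
python3 - <<'E'
from h import *
p=get_image("wrist"); cv2.imwrite("pics/w1.png",p["color"]); s=get_state(); print(s["time"],s["tool_pos"]); R,o,K=cam(p); print(o,R.round(3))
import pickle
ps,out=pickle.load(open("m.pkl","rb"))
print(toplane(ps[0],[435.75,244.2],.095),toplane(ps[1],[234.2,314.3],.095))
E
```

```text
3.075 [ 0.48081082 -0.0776283   0.40459537]
[ 0.46344755 -0.00989528  0.3727102 ] [[ 0.963 -0.26  -0.074]
 [ 0.271  0.927  0.259]
 [ 0.001 -0.269  0.963]]
[[0.49466448 0.35511819 0.095     ]] [[0.49184396 0.35234181 0.095     ]]
```

View pics/w1.png

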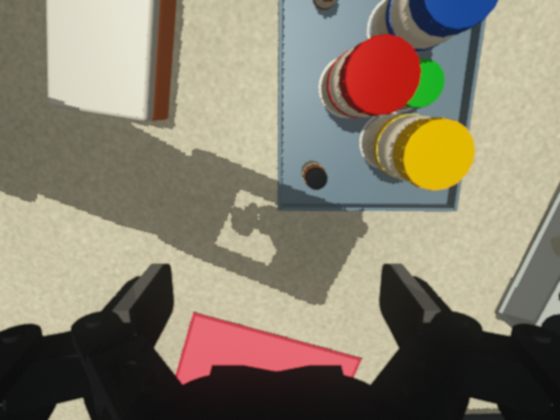

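```bash
cat > wl.py <<'E'
from h import *
from scipy.optimize import minimize
def mask(p,c):
    hsv=cv2.cvtColor(p["color"],cv2.COLOR_BGR2HSV); H,S,V=[hsv[...,k].astype(int) for k in range(3)]
    h0={"red":0,"blue":111,"yellow":24,"green":60}[c]
    d=np.abs((H-h0+90)%180-90); m=((d<13)&(S>(190 if c!="blue" else 140))&(V>40)).astype(np.uint8)
    m=cv2.morphologyEx(m,cv2.MORPH_OPEN,np.ones((7,7),np.uint8))
    n,l,st,ce=cv2.connectedComponentsWithStats(m); 
    if n<2: return None,None,None
    k=1+np.argmax(st[1:,4]); return (l==k).astype(np.uint8),st[k],ce[k]
def locate(p,c,zb=0.004):
    z=(0.094,0.120,0.026) if c!="green" else (0.031,0.046,0.021)
    z=(zb+z[0],zb+z[1],z[2]); m,st,ce=mask(p,c)
    if m is None: return None
    r=toplane(p,ce,(z[0]+z[1])/2)[0,:2]
    f=lambda x: 1-(lambda h:(h&m).sum()/max(1,(h|m).sum()))(hmask(p,cyl(*x,*z)))
    q=minimize(f,r,method="Nelder-Mead",options=dict(initial_simplex=[r,r+[.008,0],r+[0,.008]],xatol=1e-4,fatol=1e-4))
    return q.x,q.fun,st,hull(p,cyl(*q.x,*z))
E
python3 - <<'E'
from wl import *
p=get_image("wrist")
P=[]
for c in ["red","blue","yellow","green"]:
    r=locate(p,c)
    if r: print(c,np.round(r[0],4),round(r[1],3),r[2]); P.append(r[3])
ov(p,P,"pics/w1o.png")
E
```

```text
red [0.526 0.031] 0.129 [ 346   32   77   81 4852]
blue [0.5571 0.0988] 0.045 [ 413    0   84   33 2085]
yellow [ 0.5825 -0.008 ] 0.107 [ 396  116   81   71 4543]
green [0.581  0.0464] 0.575 [413  59  32  46 947]
```

View pics/w1o.png

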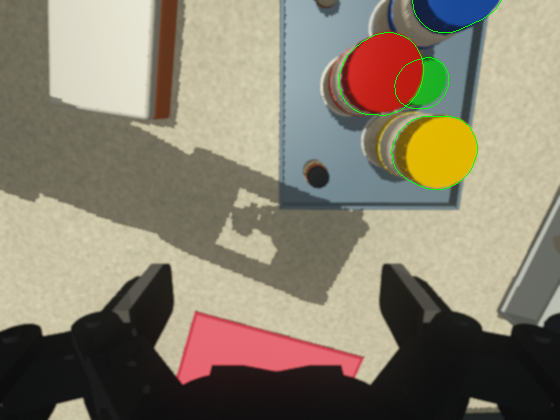

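Call:
step_arm:
  linear:
    - [0.4,0.23,0]
    - [0.78,0.46,0]
    - [0.78,0.46,0]
  delta_rot:
    - [0,0,0]
    - [0,0,0]
    - [0,0,0]

```text
time: 3.5
tool_pos: [0.5756, -0.024, 0.404]
orientation: [1.01, 1.324, -1.009]
contact_force: [-1.5, -0.7, -0.6]
finger_gap: 1.004
```

```bash
cat > look.py <<'E'
import sys
from wl import *
fn=sys.argv[1]; cs=sys.argv[2].split(",")
p=get_image("wrist"); s=get_state(); print(round(s["time"],2),s["tool_pos"].round(4),s["contact_force"].round(1),round(s["finger_gap"],3)); J=cv2.Rodrigues(s["orientation"])[0][:,1]; print("jaw deg",np.degrees(np.arctan2(J[1],J[0])).round(2))
P=[]
for c in cs:
    zb=0.004
    if ":" in c: c,zb=c.split(":"); zb=float(zb)
    r=locate(p,c,zb)
    if r: print(c,np.round(r[0],4),round(r[1],3),r[2]); P.append(r[3])
ov(p,P,f"pics/{fn}.png")
E
python3 look.py w2 red,blue,yellow,green
```

```text
3.55 [ 0.5742 -0.0247  0.4041] [-0.6 -0.8  0.3] 1.0
jaw deg 15.3
red [0.5285 0.0319] 0.114 [ 194   76   72   74 4197]
blue [0.5568 0.099 ] 0.049 [ 259    0   77   72 4662]
yellow [ 0.5848 -0.0078] 0.114 [ 259  153   68   68 3702]
green [0.5795 0.0476] 0.415 [ 286   91   37   43 1085]
```

View pics/w2.png

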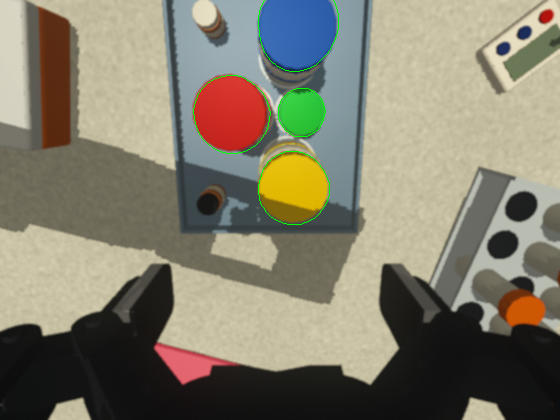

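Call:
step_arm:
  linear:
    - [0.08,0.143,0]
    - [0.08,0.143,-0.3]
    - [0.08,0.143,-0.6]
    - [0.08,0.143,-0.6]
  delta_rot:
    - [0,0,0]
    - [0,0,0]
    - [0,0,0]
    - [0,0,0]

```text
time: 4.05
tool_pos: [0.5822, -0.0068, 0.3307]
orientation: [1.008, 1.329, -1.014]
contact_force: [0.8, -1.1, 0.0]
finger_gap: 0.997
```

```bash
python3 look.py w3 yellow
```

```text
4.1 [ 0.583  -0.0068  0.3327] [ 0.3 -0.5  0.9] 0.997
jaw deg 15.29
yellow [ 0.5846 -0.008 ] 0.103 [ 236  192   92   95 6916]
```

View pics/w3.png

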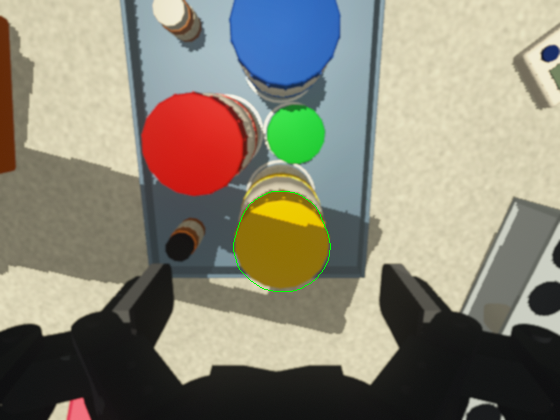

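Call:
step_arm:
  linear:
    - [0.014,-0.008,-0.3]
    - [0.014,-0.008,-0.54]
    - [0.014,-0.008,-0.54]
  delta_rot:
    - [0,0,0]
    - [0,0,0]
    - [0,0,0]

```text
time: 4.47
tool_pos: [0.585, -0.0077, 0.268]
orientation: [1.01, 1.325, -1.011]
contact_force: [0.6, -0.4, 0.3]
finger_gap: 1.001
```

Call:
step_arm:
  linear:
    - [0,0,0]
    - [0,0,0]
    - [0,0,0]
    - [0,0,0]
    - [0,0,0]
    - [0,0,0]
  delta_rot:
    - [0,0,0]
    - [0,0,0]
    - [0,0,0]
    - [0,0,0]
    - [0,0,0]
    - [0,0,0]
  gripper: 255
  newtons: 40

```text
time: 5.22
tool_pos: [0.5856, -0.0076, 0.2704]
orientation: [1.011, 1.321, -1.007]
contact_force: [-0.5, -1.0, 5.0]
finger_gap: 0.593
```

Call:
step_arm:
  linear:
    - [0,0,0.15]
    - [0,0,0.5]
    - [0,0,0.9]
    - [0,0,1]
  delta_rot:
    - [0,0,0]
    - [0,0,0]
    - [0,0,0]
    - [0,0,0]

```text
time: 5.72
tool_pos: [0.5855, -0.0075, 0.3922]
orientation: [1.013, 1.317, -1.005]
contact_force: [0.6, -1.3, -1.5]
finger_gap: 0.592
```

```bash
python3 look.py w4 yellow:0.122
```

```text
5.78 [ 0.5854 -0.0075  0.3918] [ 0.7 -0.9 -0.6] 0.594
jaw deg 15.34
yellow [ 0.587  -0.0073] 0.036 [  208   217   137   140 14864]
```

View pics/w4.png

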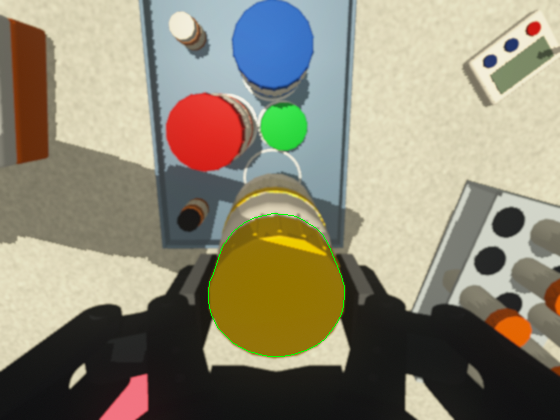

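Call:
step_arm:
  linear:
    - [0,-0.3,0]
    - [0,-0.8,0]
    - [0,-1,0]
  delta_rot:
    - [0,0,0]
    - [0,0,0]
    - [0,0,0]

```text
time: 6.15
tool_pos: [0.5846, -0.1299, 0.386]
orientation: [1.01, 1.326, -1.013]
contact_force: [-1.3, 0.5, -1.0]
finger_gap: 0.589
```

Call:
step_arm:
  linear:
    - [0,-0.5,0]
    - [0,-1,0]
  delta_rot:
    - [0,0,0]
    - [0,0,0]

```text
time: 6.4
tool_pos: [0.5848, -0.2488, 0.3861]
orientation: [1.009, 1.327, -1.01]
contact_force: [-0.1, -0.4, -1.7]
finger_gap: 0.592
```

Call:
step_arm:
  linear:
    - [0,-0.5,0]
    - [0,-0.9,0]
    - [0,-1,0]
  delta_rot:
    - [0,0,0]
    - [0,0,0]
    - [0,0,0]

```text
time: 6.78
tool_pos: [0.5844, -0.3705, 0.3852]
orientation: [1.012, 1.326, -1.013]
contact_force: [-0.2, 0.2, -2.1]
finger_gap: 0.595
```

```bash
python3 look.py w5 yellow:0.126; python3 - <<'E'
from h import *
p=get_image("side"); cv2.imwrite("pics/s5.png",p["color"])
E
```

```text
6.83 [ 0.5845 -0.3704  0.3854] [ 0.2 -0.3 -0.8] 0.596
jaw deg 15.17
yellow [ 0.5835 -0.3682] 0.179 [  208   217   137   140 14889]
```

View pics/w5.png

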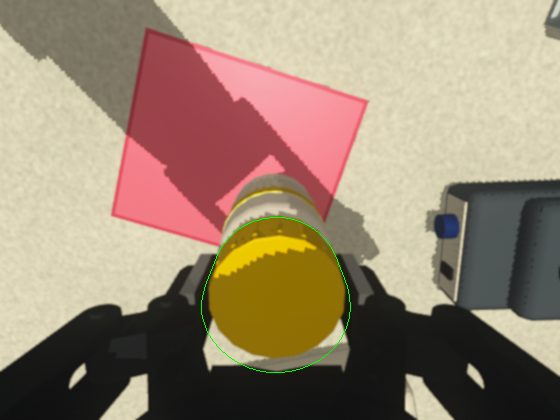

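View pics/s5.png

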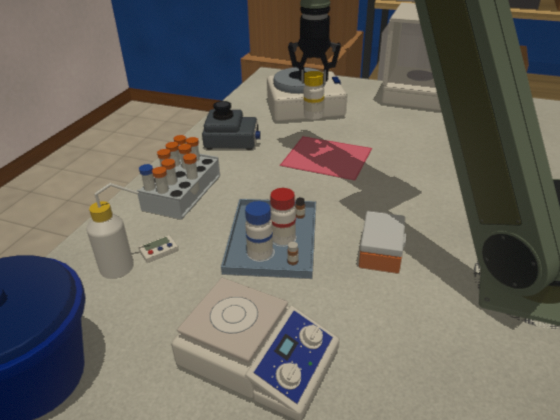

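```bash
python3 - <<'E'
from h import *
p=get_image("wrist"); print(toplane(p,[[148,29],[367,101],[112,214]],.0016).round(4))
import pickle
ps,out=pickle.load(open("m.pkl","rb"))
print(toplane(ps[0],[[172,166],[221,185],[177,223],[123,199]],.0016).round(3)); print(toplane(ps[1],[[312,139],[371,153],[354,175],[282,158]],.0016).round(3))
E
```

```text
[[ 0.4328 -0.2619  0.0016]
 [ 0.6484 -0.2688  0.0016]
 [ 0.4259 -0.448   0.0016]]
[[ 0.432 -0.448  0.002]
 [ 0.441 -0.254  0.002]
 [ 0.632 -0.263  0.002]
 [ 0.625 -0.463  0.002]]
[[ 0.606 -0.451  0.002]
 [ 0.417 -0.421  0.002]
 [ 0.435 -0.287  0.002]
 [ 0.653 -0.311  0.002]]
```

Call:
step_arm:
  linear:
    - [0,-0.15,-0.2]
    - [0,-0.29,-0.5]
    - [0,-0.29,-0.8]
    - [0,-0.29,-0.9]
    - [0,-0.29,-0.92]
    - [0,-0.29,-0.92]
  delta_rot:
    - [0,0,0]
    - [0,0,0]
    - [0,0,0]
    - [0,0,0]
    - [0,0,0]
    - [0,0,0]

```text
time: 7.68
tool_pos: [0.5857, -0.4019, 0.2792]
orientation: [1.009, 1.322, -1.008]
contact_force: [0.5, -0.1, -1.2]
finger_gap: 0.593
```

Call:
step_arm:
  linear:
    - [0,0,-0.02]
    - [0,0,-0.04]
    - [0,0,-0.06]
    - [0,0,-0.06]
  delta_rot:
    - [0,0,0]
    - [0,0,0]
    - [0,0,0]
    - [0,0,0]

```text
time: 8.18
tool_pos: [0.585, -0.4024, 0.27]
orientation: [1.01, 1.325, -1.01]
contact_force: [-0.3, -0.2, -1.3]
finger_gap: 0.592
```

Call:
step_arm:
  linear:
    - [0,0,-0.01]
    - [0,0,-0.02]
    - [0,0,-0.02]
  delta_rot:
    - [0,0,0]
    - [0,0,0]
    - [0,0,0]

```text
time: 8.55
tool_pos: [0.5851, -0.4024, 0.2682]
orientation: [1.01, 1.324, -1.01]
contact_force: [-0.3, -0.5, 0.3]
finger_gap: 0.593
```

Call:
step_arm:
  linear:
    - [0,0,-0.01]
    - [0,0,-0.02]
    - [0,0,-0.02]
  delta_rot:
    - [0,0,0]
    - [0,0,0]
    - [0,0,0]

```text
time: 8.93
tool_pos: [0.585, -0.4027, 0.268]
orientation: [1.009, 1.321, -1.01]
contact_force: [-3.2, 0.3, 9.6]
finger_gap: 0.597
```

Call:
step_arm:
  linear:
    - [0,0,0.01]
    - [0,0,0.01]
    - [0,0,0.01]
    - [0,0,0.01]
  delta_rot:
    - [0,0,0]
    - [0,0,0]
    - [0,0,0]
    - [0,0,0]
  gripper: 0

```text
time: 9.43
tool_pos: [0.5852, -0.4023, 0.2664]
orientation: [1.01, 1.324, -1.01]
contact_force: [-0.1, -0.4, 0.4]
finger_gap: 1.003
```

Call:
step_arm:
  linear:
    - [0,0,0.3]
    - [0,0,0.7]
    - [0,0,1]
  delta_rot:
    - [0,0,0]
    - [0,0,0]
    - [0,0,0]

```text
time: 9.8
tool_pos: [0.5852, -0.4024, 0.3888]
orientation: [1.01, 1.322, -1.009]
contact_force: [0.6, -0.4, -0.8]
finger_gap: 1.003
```

```bash
python3 look.py w6 yellow:0.0016
```

```text
9.85 [ 0.5856 -0.4027  0.3945] [ 1.  -0.4  3.3] 1.0
jaw deg 15.34
yellow [ 0.5833 -0.4028] 0.104 [ 237  172   72   72 4055]
```

View pics/w6.png

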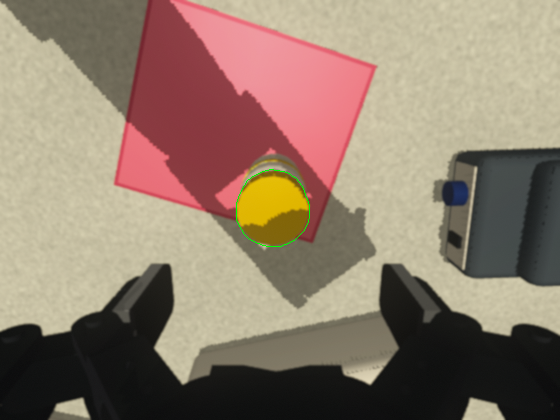

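Call:
step_arm:
  linear:
    - [-0.15,0.5,0]
    - [-0.3,0.9,0]
    - [-0.4,1,0]
  delta_rot:
    - [0,0,0]
    - [0,0,0]
    - [0,0,0]

```text
time: 10.22
tool_pos: [0.5362, -0.2797, 0.3866]
orientation: [1.009, 1.326, -1.008]
contact_force: [0.5, -1.1, -0.2]
finger_gap: 1.001
```

Call:
step_arm:
  linear:
    - [0,0.5,0]
    - [-0.08,1,0]
  delta_rot:
    - [0,0,0]
    - [0,0,0]

```text
time: 10.48
tool_pos: [0.5274, -0.1611, 0.3863]
orientation: [1.011, 1.323, -1.01]
contact_force: [0.3, 0.2, -0.4]
finger_gap: 1.001
```

Call:
step_arm:
  linear:
    - [0,0.5,0]
    - [0,1,0]
  delta_rot:
    - [0,0,0]
    - [0,0,0]

```text
time: 10.72
tool_pos: [0.5271, -0.0406, 0.3866]
orientation: [1.01, 1.323, -1.01]
contact_force: [1.0, -0.5, 0.4]
finger_gap: 1.003
```

Call:
step_arm:
  linear:
    - [0,0.3,-0.2]
    - [0,0.6,-0.4]
    - [0,0.6,-0.5]
    - [0,0.6,-0.5]
  delta_rot:
    - [0,0,0]
    - [0,0,0]
    - [0,0,0]
    - [0,0,0]

```text
time: 11.22
tool_pos: [0.5273, 0.0294, 0.3258]
orientation: [1.008, 1.325, -1.011]
contact_force: [0.3, -0.1, 0.4]
finger_gap: 1.001
```

```bash
python3 look.py w7 red,blue,green
```

```text
11.28 [0.5277 0.029  0.3267] [ 0.5 -0.1 -0.3] 0.998
jaw deg 15.31
red [0.527  0.0314] 0.111 [ 230  186   95   98 7259]
blue [0.5564 0.0964] 0.082 [ 316   80  110  107 9138]
green [0.5796 0.0466] 0.278 [ 325  180   55   49 2056]
```

View pics/w7.png

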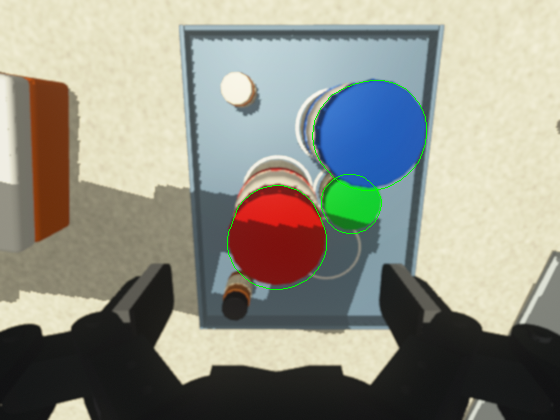

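Call:
step_arm:
  linear:
    - [0,0.02,-0.25]
    - [0,0.02,-0.48]
    - [0,0.02,-0.48]
  delta_rot:
    - [0,0,0]
    - [0,0,0]
    - [0,0,0]

```text
time: 11.65
tool_pos: [0.5273, 0.031, 0.2684]
orientation: [1.01, 1.325, -1.013]
contact_force: [-0.1, -0.1, 0.1]
finger_gap: 1.003
```

Call:
step_arm:
  linear:
    - [0,0,0]
    - [0,0,0]
    - [0,0,0]
    - [0,0,0]
    - [0,0,0]
  delta_rot:
    - [0,0,0]
    - [0,0,0]
    - [0,0,0]
    - [0,0,0]
    - [0,0,0]
  gripper: 255

```text
time: 12.28
tool_pos: [0.5279, 0.0319, 0.2709]
orientation: [1.011, 1.321, -1.008]
contact_force: [-0.9, -0.9, 5.6]
finger_gap: 0.587
```

Call:
step_arm:
  linear:
    - [0,0,0.15]
    - [0,0,0.5]
    - [0,0,0.9]
    - [0,0,1]
  delta_rot:
    - [0,0,0]
    - [0,0,0]
    - [0,0,0]
    - [0,0,0]

```text
time: 12.78
tool_pos: [0.5279, 0.0321, 0.3925]
orientation: [1.013, 1.319, -1.005]
contact_force: [0.3, -0.2, -2.0]
finger_gap: 0.594
```

```bash
python3 look.py w8 blue,green
```

```text
12.82 [0.5278 0.0321 0.3921] [ 0.2  0.1 -1.7] 0.587
jaw deg 15.34
blue [0.5568 0.096 ] 0.098 [ 302   93   76   76 4610]
green [0.5801 0.0465] 0.251 [ 311  169   43   38 1354]
```

View pics/w8.png

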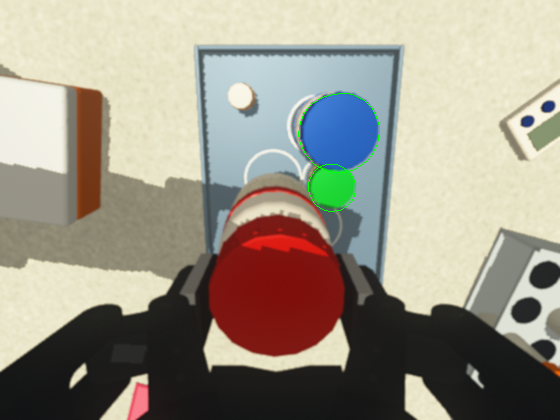

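Call:
step_arm:
  linear:
    - [-0.1,-0.3,0]
    - [-0.2,-0.8,0]
    - [-0.35,-1,0]
  delta_rot:
    - [0,0,0]
    - [0,0,0]
    - [0,0,0]

```text
time: 13.2
tool_pos: [0.4847, -0.09, 0.387]
orientation: [1.01, 1.326, -1.013]
contact_force: [0.1, 0.3, -2.4]
finger_gap: 0.589
```

Call:
step_arm:
  linear:
    - [0,-0.5,0]
    - [0,-1,0]
  delta_rot:
    - [0,0,0]
    - [0,0,0]

```text
time: 13.45
tool_pos: [0.4848, -0.2092, 0.3873]
orientation: [1.009, 1.327, -1.01]
contact_force: [1.3, 0.6, -1.7]
finger_gap: 0.589
```

Call:
step_arm:
  linear:
    - [0,-0.5,0]
    - [0,-0.9,0]
    - [0,-1,0]
  delta_rot:
    - [0,0,0]
    - [0,0,0]
    - [0,0,0]

```text
time: 13.82
tool_pos: [0.4849, -0.3305, 0.3865]
orientation: [1.012, 1.327, -1.013]
contact_force: [-0.4, 0.7, -2.7]
finger_gap: 0.588
```

Call:
step_arm:
  linear:
    - [0,-0.3,-0.2]
    - [0,-0.6,-0.5]
    - [0,-0.6,-0.8]
    - [0,-0.6,-0.9]
    - [0,-0.6,-0.9]
  delta_rot:
    - [0,0,0]
    - [0,0,0]
    - [0,0,0]
    - [0,0,0]
    - [0,0,0]

```text
time: 14.45
tool_pos: [0.4856, -0.399, 0.2802]
orientation: [1.01, 1.327, -1.009]
contact_force: [0.4, 0.0, -2.0]
finger_gap: 0.59
```

Call:
step_arm:
  linear:
    - [0,0,-0.03]
    - [0,0,-0.06]
    - [0,0,-0.09]
    - [0,0,-0.1]
    - [0,0,-0.1]
  delta_rot:
    - [0,0,0]
    - [0,0,0]
    - [0,0,0]
    - [0,0,0]
    - [0,0,0]

```text
time: 15.08
tool_pos: [0.4855, -0.4, 0.2691]
orientation: [1.01, 1.324, -1.01]
contact_force: [0.5, 0.8, -1.3]
finger_gap: 0.59
```

Call:
step_arm:
  linear:
    - [0,0,-0.01]
    - [0,0,-0.02]
    - [0,0,-0.02]
  delta_rot:
    - [0,0,0]
    - [0,0,0]
    - [0,0,0]

```text
time: 15.45
tool_pos: [0.4855, -0.4002, 0.2685]
orientation: [1.009, 1.322, -1.01]
contact_force: [-1.6, 1.0, 7.7]
finger_gap: 0.591
```

Contact; release and rise.

Call:
step_arm:
  linear:
    - [0,0,0.01]
    - [0,0,0.01]
    - [0,0,0.01]
    - [0,0,0.01]
  delta_rot:
    - [0,0,0]
    - [0,0,0]
    - [0,0,0]
    - [0,0,0]
  gripper: 0

```text
time: 15.95
tool_pos: [0.4856, -0.3999, 0.2677]
orientation: [1.01, 1.324, -1.01]
contact_force: [0.0, -0.1, 0.2]
finger_gap: 0.998
```

Call:
step_arm:
  linear:
    - [0,0,0.3]
    - [0,0,0.7]
    - [0,0,1]
  delta_rot:
    - [0,0,0]
    - [0,0,0]
    - [0,0,0]

```text
time: 16.32
tool_pos: [0.4856, -0.4, 0.3899]
orientation: [1.009, 1.322, -1.01]
contact_force: [0.3, -0.2, -0.1]
finger_gap: 1.0
```

```bash
python3 look.py w9 yellow:0.0016,red:0.0016
```

```text
16.38 [ 0.4862 -0.4004  0.3951] [ 1.4 -1.4  3.5] 1.002
jaw deg 15.34
yellow [ 0.5817 -0.403 ] 0.205 [ 362  208   74   67 3706]
red [ 0.4843 -0.4007] 0.121 [ 238  172   71   71 3944]
```

View pics/w9.png

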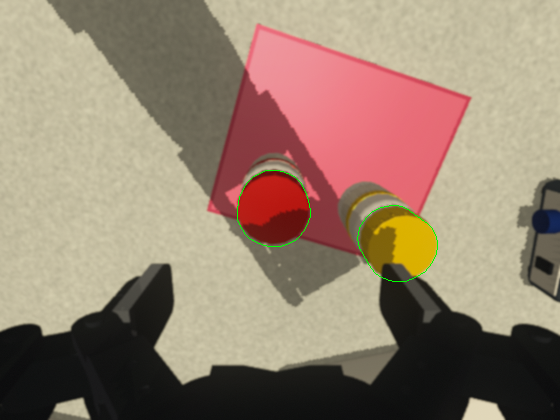

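Call:
step_arm:
  linear:
    - [0.2,0.5,0]
    - [0.4,0.9,0]
    - [0.4,1,0]
  delta_rot:
    - [0,0,0]
    - [0,0,0]
    - [0,0,0]

```text
time: 16.75
tool_pos: [0.5346, -0.2773, 0.3877]
orientation: [1.008, 1.326, -1.006]
contact_force: [-0.7, -1.1, 1.0]
finger_gap: 1.002
```

Call:
step_arm:
  linear:
    - [0.1,0.5,0]
    - [0.19,1,0]
  delta_rot:
    - [0,0,0]
    - [0,0,0]

```text
time: 17.0
tool_pos: [0.5563, -0.1594, 0.3876]
orientation: [1.011, 1.323, -1.011]
contact_force: [1.5, 0.7, 0.6]
finger_gap: 1.002
```

Call:
step_arm:
  linear:
    - [0,0.5,0]
    - [0,1,0]
  delta_rot:
    - [0,0,0]
    - [0,0,0]

```text
time: 17.25
tool_pos: [0.5561, -0.0389, 0.3877]
orientation: [1.01, 1.323, -1.011]
contact_force: [0.8, -0.5, 0.3]
finger_gap: 1.002
```

Call:
step_arm:
  linear:
    - [0,0.5,-0.1]
    - [0,1,-0.3]
    - [0,1.0,-0.5]
    - [0,1.0,-0.5]
  delta_rot:
    - [0,0,0]
    - [0,0,0]
    - [0,0,0]
    - [0,0,0]

```text
time: 17.75
tool_pos: [0.5557, 0.0801, 0.3261]
orientation: [1.006, 1.327, -1.012]
contact_force: [0.2, 0.3, 0.9]
finger_gap: 1.0
```

```bash
python3 look.py w10 blue,green
```

```text
17.8 [0.5563 0.0796 0.3275] [-0.2 -0.3  0.4] 0.998
jaw deg 15.33
blue [0.5571 0.0966] 0.089 [ 239  163   99   99 7605]
green [0.589 0.031] 0.732 [276 255  47  24 682]
```

View pics/w10.png

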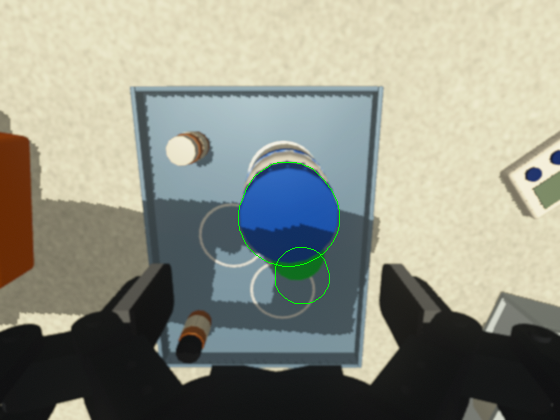

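Call:
step_arm:
  linear:
    - [0.01,0.138,-0.1]
    - [0.01,0.138,-0.3]
    - [0.01,0.138,-0.48]
    - [0.01,0.138,-0.48]
  delta_rot:
    - [0,0,0]
    - [0,0,0]
    - [0,0,0]
    - [0,0,0]

```text
time: 18.3
tool_pos: [0.5573, 0.0965, 0.2692]
orientation: [1.009, 1.326, -1.012]
contact_force: [-0.1, -0.4, 0.7]
finger_gap: 0.999
```

Call:
step_arm:
  linear:
    - [0,0,0]
    - [0,0,0]
    - [0,0,0]
    - [0,0,0]
    - [0,0,0]
  delta_rot:
    - [0,0,0]
    - [0,0,0]
    - [0,0,0]
    - [0,0,0]
    - [0,0,0]
  gripper: 255

```text
time: 18.92
tool_pos: [0.5578, 0.0966, 0.2718]
orientation: [1.011, 1.322, -1.008]
contact_force: [-1.5, -0.2, 6.2]
finger_gap: 0.591
```

Call:
step_arm:
  linear:
    - [0,0,0.15]
    - [0,0,0.5]
    - [0,0,0.9]
    - [0,0,1]
  delta_rot:
    - [0,0,0]
    - [0,0,0]
    - [0,0,0]
    - [0,0,0]

```text
time: 19.42
tool_pos: [0.558, 0.0967, 0.3936]
orientation: [1.013, 1.319, -1.005]
contact_force: [0.8, 0.6, -2.2]
finger_gap: 0.593
```

Call:
step_arm:
  linear:
    - [0,-0.3,0]
    - [-0.1,-0.8,0]
    - [-0.19,-1,0]
  delta_rot:
    - [0,0,0]
    - [0,0,0]
    - [0,0,0]

```text
time: 19.8
tool_pos: [0.5339, -0.0256, 0.3887]
orientation: [1.01, 1.325, -1.013]
contact_force: [-0.5, 0.0, -1.2]
finger_gap: 0.59
```

Call:
step_arm:
  linear:
    - [0,-0.5,0]
    - [0,-1,0]
  delta_rot:
    - [0,0,0]
    - [0,0,0]

```text
time: 20.05
tool_pos: [0.5342, -0.1447, 0.389]
orientation: [1.009, 1.326, -1.01]
contact_force: [1.8, 0.7, -3.0]
finger_gap: 0.588
```

Call:
step_arm:
  linear:
    - [0,-0.5,0]
    - [0,-0.9,0]
    - [0,-1,0]
    - [0,-1,0]
  delta_rot:
    - [0,0,0]
    - [0,0,0]
    - [0,0,0]
    - [0,0,0]

```text
time: 20.55
tool_pos: [0.5345, -0.2637, 0.389]
orientation: [1.011, 1.326, -1.011]
contact_force: [0.9, 0.4, -2.3]
finger_gap: 0.594
```

```bash
python3 look.py w11 yellow:0.0016,red:0.0016
```

```text
20.6 [ 0.5346 -0.2627  0.3893] [ 0.9  0.7 -2.8] 0.587
jaw deg 15.33
yellow [ 0.5833 -0.4052] 0.796 [260 351  55  21 786]
```

View pics/w11.png

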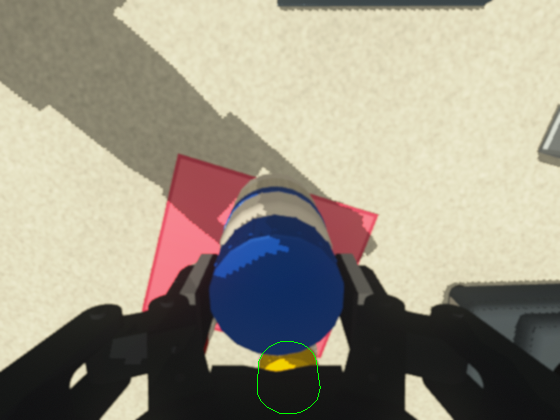

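Call:
step_arm:
  linear:
    - [0,-0.2,-0.1]
    - [0,-0.37,-0.4]
    - [0,-0.37,-0.7]
    - [0,-0.37,-0.9]
    - [0,-0.37,-0.9]
  delta_rot:
    - [0,0,0]
    - [0,0,0]
    - [0,0,0]
    - [0,0,0]
    - [0,0,0]

```text
time: 21.22
tool_pos: [0.5342, -0.3072, 0.2798]
orientation: [1.009, 1.33, -1.01]
contact_force: [0.4, 0.2, -1.5]
finger_gap: 0.591
```

Call:
step_arm:
  linear:
    - [0,0,-0.03]
    - [0,0,-0.06]
    - [0,0,-0.09]
    - [0,0,-0.1]
    - [0,0,-0.1]
  delta_rot:
    - [0,0,0]
    - [0,0,0]
    - [0,0,0]
    - [0,0,0]
    - [0,0,0]

```text
time: 21.85
tool_pos: [0.5347, -0.3078, 0.2704]
orientation: [1.01, 1.324, -1.01]
contact_force: [-0.3, 0.1, -2.1]
finger_gap: 0.592
```

Call:
step_arm:
  linear:
    - [0,0,-0.01]
    - [0,0,-0.02]
    - [0,0,-0.02]
  delta_rot:
    - [0,0,0]
    - [0,0,0]
    - [0,0,0]

```text
time: 22.22
tool_pos: [0.5348, -0.3081, 0.2695]
orientation: [1.009, 1.322, -1.01]
contact_force: [-1.3, 0.1, 5.0]
finger_gap: 0.593
```

Call:
step_arm:
  linear:
    - [0,0,0.01]
    - [0,0,0.01]
    - [0,0,0.01]
    - [0,0,0.01]
  delta_rot:
    - [0,0,0]
    - [0,0,0]
    - [0,0,0]
    - [0,0,0]
  gripper: 0

```text
time: 22.72
tool_pos: [0.5347, -0.3077, 0.2689]
orientation: [1.01, 1.324, -1.01]
contact_force: [-0.9, 1.4, -0.3]
finger_gap: 0.996
```

Call:
step_arm:
  linear:
    - [0,0,0.3]
    - [0,0,0.7]
    - [0,0,1]
  delta_rot:
    - [0,0,0]
    - [0,0,0]
    - [0,0,0]

```text
time: 23.1
tool_pos: [0.5348, -0.3078, 0.3911]
orientation: [1.01, 1.322, -1.009]
contact_force: [0.4, 0.3, -0.6]
finger_gap: 0.998
```

```bash
python3 look.py w12 blue:0.0016; python3 - <<'E'
from h import *
p=get_image("scene"); cv2.imwrite("pics/s12.png",p["color"])
E
```

```text
23.15 [ 0.5355 -0.3082  0.3963] [ 1.3 -0.2  3.1] 1.0
jaw deg 15.35
blue [ 0.5339 -0.3088] 0.155 [ 239  172   69   70 3752]
```

View pics/w12.png

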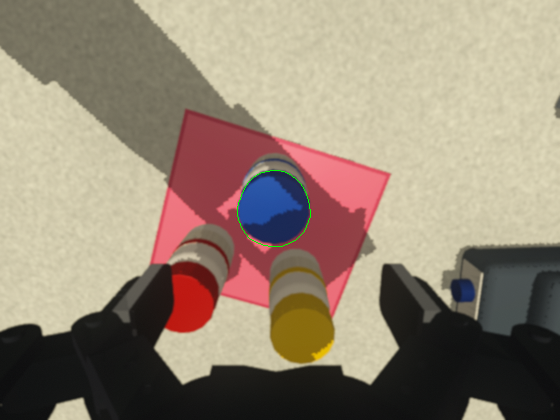

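View pics/s12.png

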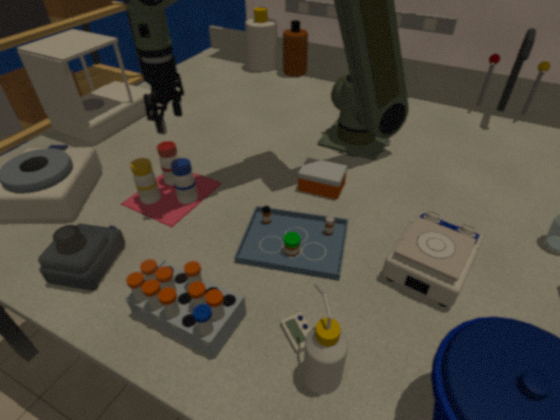

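Call:
step_arm:
  linear:
    - [0.2,0.5,0]
    - [0.37,0.9,0]
    - [0.37,1,0]
  delta_rot:
    - [0,0,0]
    - [0,0,0]
    - [0,0,0]

```text
time: 23.58
tool_pos: [0.5799, -0.1851, 0.388]
orientation: [1.007, 1.327, -1.007]
contact_force: [-0.2, -1.4, 0.8]
finger_gap: 1.004
```

Call:
step_arm:
  linear:
    - [0,0.5,0]
    - [0,1,0]
  delta_rot:
    - [0,0,0]
    - [0,0,0]

```text
time: 23.82
tool_pos: [0.5788, -0.0672, 0.3882]
orientation: [1.011, 1.324, -1.012]
contact_force: [1.4, -0.6, 0.2]
finger_gap: 1.003
```

Call:
step_arm:
  linear:
    - [0,0.5,-0.3]
    - [0,0.9,-0.7]
    - [0,0.95,-1]
    - [0,0.95,-1]
  delta_rot:
    - [0,0,0]
    - [0,0,0]
    - [0,0,0]
    - [0,0,0]

```text
time: 24.32
tool_pos: [0.5775, 0.0465, 0.2656]
orientation: [1.004, 1.331, -1.015]
contact_force: [0.0, 0.6, -0.1]
finger_gap: 0.997
```

```bash
python3 look.py w13 green
```

```text
24.38 [0.5788 0.0458 0.2681] [-0.5  0.2  0.1] 0.999
jaw deg 15.37
green [0.5789 0.0488] 0.148 [ 249  198   70   71 3919]
```

View pics/w13.png

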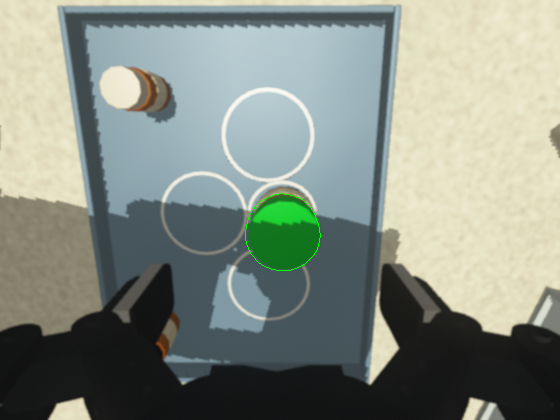

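Call:
step_arm:
  linear:
    - [0,0.023,-0.1]
    - [0,0.023,-0.3]
    - [0,0.023,-0.5]
    - [0,0.023,-0.58]
    - [0,0.023,-0.58]
  delta_rot:
    - [0,0,0]
    - [0,0,0]
    - [0,0,0]
    - [0,0,0]
    - [0,0,0]
  gripper: 70

```text
time: 25.0
tool_pos: [0.5794, 0.0484, 0.1999]
orientation: [1.011, 1.323, -1.01]
contact_force: [0.8, 0.3, -0.3]
finger_gap: 0.727
```

Call:
step_arm:
  linear:
    - [0,0,0]
    - [0,0,0]
    - [0,0,0]
    - [0,0,0]
    - [0,0,0]
  delta_rot:
    - [0,0,0]
    - [0,0,0]
    - [0,0,0]
    - [0,0,0]
    - [0,0,0]
  gripper: 255
  newtons: 35

```text
time: 25.62
tool_pos: [0.5796, 0.0489, 0.2009]
orientation: [1.011, 1.322, -1.008]
contact_force: [-1.0, -0.8, 7.0]
finger_gap: 0.471
```

Call:
step_arm:
  linear:
    - [0,0,0.15]
    - [0,0,0.5]
    - [0,0,0.9]
    - [0,0,1]
  delta_rot:
    - [0,0,0]
    - [0,0,0]
    - [0,0,0]
    - [0,0,0]

```text
time: 26.12
tool_pos: [0.5797, 0.0491, 0.3229]
orientation: [1.013, 1.319, -1.005]
contact_force: [-0.3, 0.0, -1.5]
finger_gap: 0.475
```

Call:
step_arm:
  linear:
    - [-0.1,0.3,0.15]
    - [-0.25,0.75,0.4]
    - [-0.35,1,0.5]
  delta_rot:
    - [0,0,0]
    - [0,0,0]
    - [0,0,0]

```text
time: 26.5
tool_pos: [0.5363, 0.1708, 0.3799]
orientation: [1.01, 1.325, -1.009]
contact_force: [0.8, -0.7, -1.1]
finger_gap: 0.473
```

Call:
step_arm:
  linear:
    - [-0.2,0.4,0]
    - [-0.35,0.8,0]
    - [-0.35,1,0]
    - [-0.35,1,0]
  delta_rot:
    - [0,0,0]
    - [0,0,0]
    - [0,0,0]
    - [0,0,0]

```text
time: 27.0
tool_pos: [0.4952, 0.2901, 0.3785]
orientation: [1.007, 1.325, -1.009]
contact_force: [0.1, -0.0, -1.7]
finger_gap: 0.476
```

```bash
python3 look.py w14 blue
```

```text
27.05 [0.4954 0.289  0.3786] [ 0.4 -0.4 -0.7] 0.472
jaw deg 15.4
blue [0.4129 0.4066] 0.74 [ 139    0   91  165 4161]
```

View pics/w14.png

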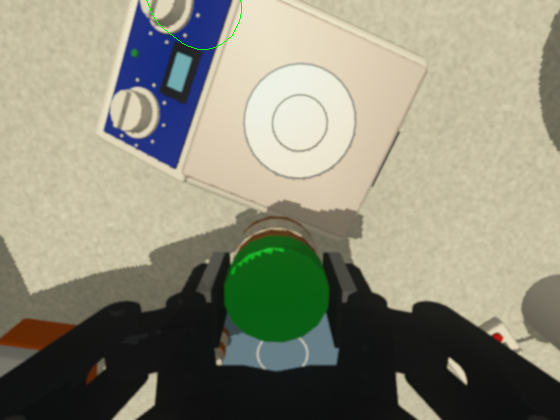

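```bash
python3 - <<'E'
from h import *
p=get_image("wrist"); print(toplane(p,[[300,121],[300,122]],.095).round(4)); print(get_state()["tool_pos"])
E
```

```text
[[0.495  0.3532 0.095 ]
 [0.4952 0.3525 0.095 ]]
[0.49549838 0.28838984 0.37876676]
```

Call:
step_arm:
  linear:
    - [0,0.3,0]
    - [-0.01,0.537,-0.2]
    - [-0.01,0.537,-0.5]
    - [-0.01,0.537,-0.62]
    - [-0.01,0.537,-0.62]
  delta_rot:
    - [0,0,0]
    - [0,0,0]
    - [0,0,0]
    - [0,0,0]
    - [0,0,0]

```text
time: 27.72
tool_pos: [0.4944, 0.3523, 0.3043]
orientation: [1.009, 1.324, -1.013]
contact_force: [0.5, 0.7, -0.6]
finger_gap: 0.475
```

Call:
step_arm:
  linear:
    - [0,0,-0.02]
    - [0,0,-0.05]
    - [0,0,-0.05]
  delta_rot:
    - [0,0,0]
    - [0,0,0]
    - [0,0,0]

```text
time: 28.1
tool_pos: [0.494, 0.3533, 0.2995]
orientation: [1.01, 1.324, -1.009]
contact_force: [-0.1, 0.1, -1.2]
finger_gap: 0.479
```

Call:
step_arm:
  linear:
    - [0,0,-0.02]
    - [0,0,-0.04]
    - [0,0,-0.06]
    - [0,0,-0.06]
  delta_rot:
    - [0,0,0]
    - [0,0,0]
    - [0,0,0]
    - [0,0,0]

```text
time: 28.6
tool_pos: [0.4939, 0.3535, 0.292]
orientation: [1.01, 1.324, -1.009]
contact_force: [-1.1, -0.1, 1.0]
finger_gap: 0.477
```

Call:
step_arm:
  linear:
    - [0,0,-0.01]
    - [0,0,-0.015]
    - [0,0,-0.015]
  delta_rot:
    - [0,0,0]
    - [0,0,0]
    - [0,0,0]

```text
time: 28.98
tool_pos: [0.4938, 0.3534, 0.2919]
orientation: [1.011, 1.324, -1.009]
contact_force: [-3.4, -1.1, 9.5]
finger_gap: 0.474
```

Call:
step_arm:
  linear:
    - [0,0,0.01]
    - [0,0,0.01]
    - [0,0,0.01]
    - [0,0,0.01]
  delta_rot:
    - [0,0,0]
    - [0,0,0]
    - [0,0,0]
    - [0,0,0]
  gripper: 0

```text
time: 29.48
tool_pos: [0.494, 0.3534, 0.291]
orientation: [1.009, 1.324, -1.01]
contact_force: [0.0, -0.0, -0.5]
finger_gap: 1.0
```

Call:
step_arm:
  linear:
    - [0,0,0.2]
    - [0,0,0.6]
    - [0,0,0.8]
    - [0,0,0.8]
  delta_rot:
    - [0,0,0]
    - [0,0,0]
    - [0,0,0]
    - [0,0,0]

```text
time: 29.98
tool_pos: [0.4942, 0.3536, 0.3893]
orientation: [1.013, 1.323, -1.006]
contact_force: [-1.2, -0.3, -0.5]
finger_gap: 1.0
```

```bash
python3 look.py w15 green:0.095; python3 - <<'E'
from h import *
for n in ("side","scene"):
  p=get_image(n); cv2.imwrite(f"pics/{n}15.png",p["color"])
E
```

```text
30.02 [0.4939 0.3534 0.3873] [-0.  -0.3 -1.2] 1.003
jaw deg 15.34
green [0.4952 0.3493] 0.563 [ 245  193   56   40 1485]
```

View pics/w15.png

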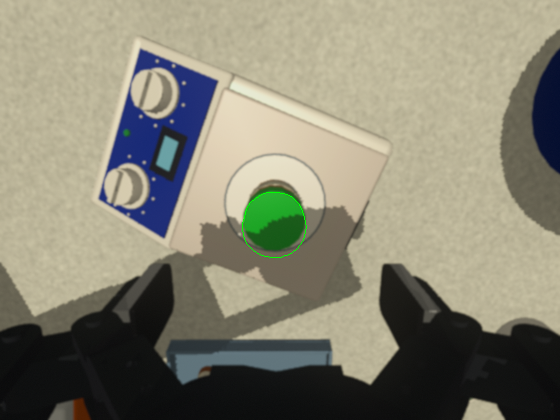

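View pics/side15.png

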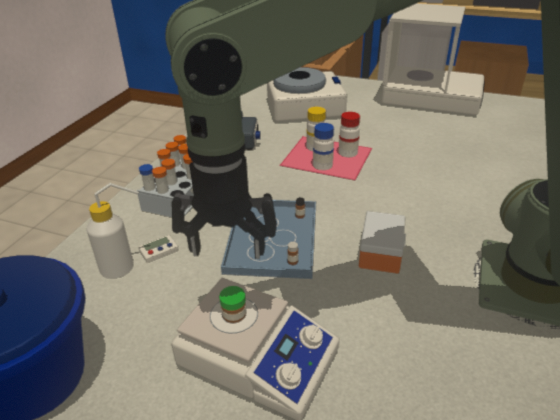

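```bash
python3 - <<'E'
from h import *
p=get_image("side")
for q in [(.4945,.353),(.492,.352)]: print(proj(p,[[*q,.095+.046]]).round(1), )
X=cyl(.4945,.353,.126,.141,.021); X2=cyl(.492,.3523,.126,.141,.021)
ov(p,[hull(p,X),hull(p,X2),hull(p,cyl(.492,.3523,.095,.0951,.02))],"pics/t.png"); im=cv2.imread("pics/t.png"); cv2.imwrite("pics/t.png",cv2.resize(im[270:370,170:300],None,fx=5,fy=5,interpolation=cv2.INTER_NEAREST))
E
```

```text
[[230.5 294.4]]
[[232.1 294.3]]
```

View pics/t.png

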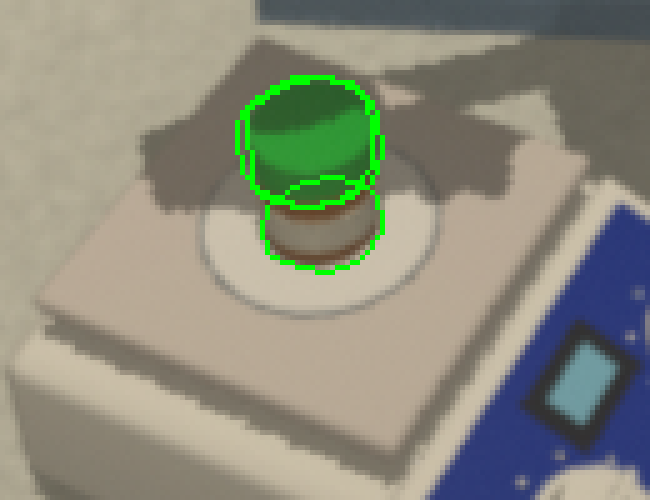

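Call:
step_arm:
  linear:
    - [0.15,-0.5,0]
    - [0.3,-0.9,0]
    - [0.34,-1,0]
  delta_rot:
    - [0,0,0]
    - [0,0,0]
    - [0,0,0]

```text
time: 30.55
tool_pos: [0.5353, 0.231, 0.3859]
orientation: [1.01, 1.324, -1.014]
contact_force: [0.1, 1.2, 0.7]
finger_gap: 1.001
```

Call:
step_arm:
  linear:
    - [0,-0.5,0]
    - [0,-1,0]
  delta_rot:
    - [0,0,0]
    - [0,0,0]

```text
time: 30.8
tool_pos: [0.5346, 0.1128, 0.3862]
orientation: [1.008, 1.326, -1.009]
contact_force: [1.0, -0.0, 0.5]
finger_gap: 1.002
```

Call:
step_arm:
  linear:
    - [0,-0.5,0]
    - [0,-1,0]
  delta_rot:
    - [0,0,0]
    - [0,0,0]

```text
time: 31.05
tool_pos: [0.5346, -0.0077, 0.3864]
orientation: [1.009, 1.326, -1.009]
contact_force: [1.1, -0.6, -0.1]
finger_gap: 1.0
```

Call:
step_arm:
  linear:
    - [0,-0.5,0]
    - [0,-1,0]
  delta_rot:
    - [0,0,0]
    - [0,0,0]

```text
time: 31.3
tool_pos: [0.5347, -0.1278, 0.3865]
orientation: [1.01, 1.326, -1.009]
contact_force: [-0.1, -0.1, -0.1]
finger_gap: 0.994
```

Call:
step_arm:
  linear:
    - [0,-0.5,0]
    - [0,-1,0]
    - [0,-1,-0.2]
    - [0,-1,-0.2]
  delta_rot:
    - [0,0,0]
    - [0,0,0]
    - [0,0,0]
    - [0,0,0]

```text
time: 31.8
tool_pos: [0.5344, -0.2465, 0.3605]
orientation: [1.011, 1.33, -1.012]
contact_force: [0.7, 0.4, -0.1]
finger_gap: 1.001
```

```bash
python3 look.py w16 blue:0.0016
```

```text
31.85 [ 0.5348 -0.2461  0.362 ] [ 0.7 -0.3  0.8] 0.999
jaw deg 15.36
blue [ 0.5341 -0.3096] 0.141 [ 216  262   73   78 4558]
```

View pics/w16.png

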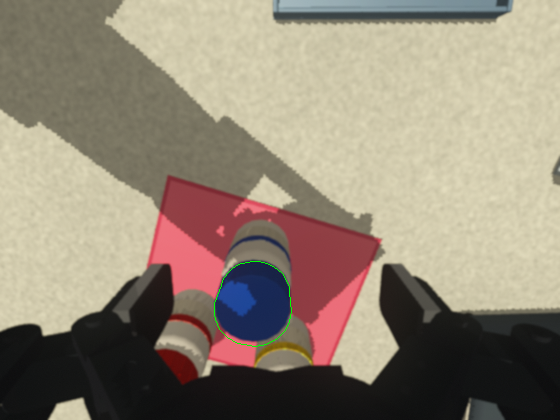

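Call:
step_arm:
  linear:
    - [0,-0.4,0]
    - [0,-0.515,-0.05]
    - [0,-0.515,-0.4]
    - [0,-0.515,-0.7]
    - [0,-0.515,-0.77]
    - [0,-0.515,-0.77]
  delta_rot:
    - [0,0,0]
    - [0,0,0]
    - [0,0,0]
    - [0,0,0]
    - [0,0,0]
    - [0,0,0]

```text
time: 32.6
tool_pos: [0.5353, -0.3078, 0.2714]
orientation: [1.009, 1.324, -1.009]
contact_force: [0.0, 0.6, 0.3]
finger_gap: 0.998
```

Call:
step_arm:
  linear:
    - [0,0,0]
    - [0,0,0]
    - [0,0,0]
    - [0,0,0]
    - [0,0,0]
  delta_rot:
    - [0,0,0]
    - [0,0,0]
    - [0,0,0]
    - [0,0,0]
    - [0,0,0]
  gripper: 255
  newtons: 40

```text
time: 33.22
tool_pos: [0.535, -0.3087, 0.2728]
orientation: [1.01, 1.321, -1.009]
contact_force: [-0.8, 0.1, 5.9]
finger_gap: 0.591
```

Call:
step_arm:
  linear:
    - [0,0,0.15]
    - [0,0,0.5]
    - [0,0,0.9]
    - [0,0,1]
  delta_rot:
    - [0,0,0]
    - [0,0,0]
    - [0,0,0]
    - [0,0,0]

```text
time: 33.72
tool_pos: [0.535, -0.3086, 0.3946]
orientation: [1.01, 1.317, -1.008]
contact_force: [-0.2, -0.2, -2.3]
finger_gap: 0.59
```

Call:
step_arm:
  linear:
    - [0,0.3,0]
    - [0.1,0.8,0]
    - [0.186,1,0]
  delta_rot:
    - [0,0,0]
    - [0,0,0]
    - [0,0,0]

```text
time: 34.1
tool_pos: [0.5567, -0.1858, 0.3896]
orientation: [1.009, 1.328, -1.009]
contact_force: [0.2, 0.5, -2.2]
finger_gap: 0.591
```

Call:
step_arm:
  linear:
    - [0,0.5,0]
    - [0,1,0]
  delta_rot:
    - [0,0,0]
    - [0,0,0]

```text
time: 34.35
tool_pos: [0.5567, -0.0669, 0.3894]
orientation: [1.01, 1.326, -1.012]
contact_force: [0.6, -0.5, -1.8]
finger_gap: 0.587
```

Call:
step_arm:
  linear:
    - [0,0.5,0]
    - [0,0.9,0]
    - [0,1,0]
    - [0,1,0]
  delta_rot:
    - [0,0,0]
    - [0,0,0]
    - [0,0,0]
    - [0,0,0]

```text
time: 34.85
tool_pos: [0.5569, 0.0519, 0.39]
orientation: [1.007, 1.325, -1.01]
contact_force: [0.7, -0.0, -1.4]
finger_gap: 0.594
```

```bash
python3 look.py w17 blue:.125
```

```text
34.9 [0.557  0.051  0.3902] [ 0.5 -0.9 -1.9] 0.586
jaw deg 15.34
blue [0.5561 0.0536] 0.17 [  210   214   132   134 13767]
```

View pics/w17.png

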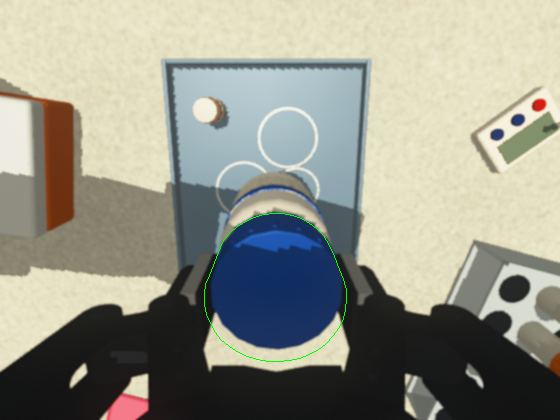

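```bash
python3 - <<'E'
from h import *
p=get_image("wrist"); print(toplane(p,[[288,137]],.004).round(4)); print(get_state()["tool_pos"])
E
```

```text
[[0.5565 0.0965 0.004 ]]
[0.55702399 0.05052618 0.39038222]
```

Call:
step_arm:
  linear:
    - [0,0.2,0]
    - [0,0.38,-0.1]
    - [0,0.38,-0.4]
    - [0,0.38,-0.7]
    - [0,0.38,-0.88]
    - [0,0.38,-0.88]
  delta_rot:
    - [0,0,0]
    - [0,0,0]
    - [0,0,0]
    - [0,0,0]
    - [0,0,0]
    - [0,0,0]

```text
time: 35.7
tool_pos: [0.5567, 0.0957, 0.2836]
orientation: [1.009, 1.326, -1.015]
contact_force: [-0.1, -0.2, -1.2]
finger_gap: 0.587
```

Call:
step_arm:
  linear:
    - [0,0,-0.02]
    - [0,0,-0.05]
    - [0,0,-0.07]
    - [0,0,-0.07]
  delta_rot:
    - [0,0,0]
    - [0,0,0]
    - [0,0,0]
    - [0,0,0]

```text
time: 36.2
tool_pos: [0.557, 0.0972, 0.2771]
orientation: [1.01, 1.324, -1.009]
contact_force: [0.1, 0.4, -2.0]
finger_gap: 0.588
```

Call:
step_arm:
  linear:
    - [0,0,-0.01]
    - [0,0,-0.025]
    - [0,0,-0.025]
  delta_rot:
    - [0,0,0]
    - [0,0,0]
    - [0,0,0]

```text
time: 36.58
tool_pos: [0.5571, 0.0973, 0.2752]
orientation: [1.01, 1.323, -1.009]
contact_force: [-2.5, -0.4, 5.9]
finger_gap: 0.587
```

Call:
step_arm:
  linear:
    - [0,0,-0.01]
    - [0,0,-0.015]
    - [0,0,-0.015]
  delta_rot:
    - [0,0,0]
    - [0,0,0]
    - [0,0,0]

```text
time: 36.95
tool_pos: [0.557, 0.0972, 0.2751]
orientation: [1.01, 1.323, -1.008]
contact_force: [-5.0, -2.2, 15.3]
finger_gap: 0.587
```

Contact; release. Then on to red.

Call:
step_arm:
  linear:
    - [0,0,0.015]
    - [0,0,0.015]
    - [0,0,0.015]
    - [0,0,0.015]
  delta_rot:
    - [0,0,0]
    - [0,0,0]
    - [0,0,0]
    - [0,0,0]
  gripper: 0

```text
time: 37.45
tool_pos: [0.5571, 0.0972, 0.2736]
orientation: [1.01, 1.324, -1.01]
contact_force: [-0.1, -0.8, 0.9]
finger_gap: 0.999
```

Call:
step_arm:
  linear:
    - [0,0,0.3]
    - [0,0,0.7]
    - [0,0,1]
  delta_rot:
    - [0,0,0]
    - [0,0,0]
    - [0,0,0]

```text
time: 37.83
tool_pos: [0.5572, 0.0972, 0.3957]
orientation: [1.01, 1.323, -1.009]
contact_force: [0.8, -0.6, -0.6]
finger_gap: 0.997
```

```bash
python3 look.py w18 blue
```

```text
37.88 [0.558  0.0974 0.4006] [1.7 0.2 3.2] 1.002
jaw deg 15.34
blue [0.5557 0.098 ] 0.103 [ 238  170   71   71 3925]
```

View pics/w18.png

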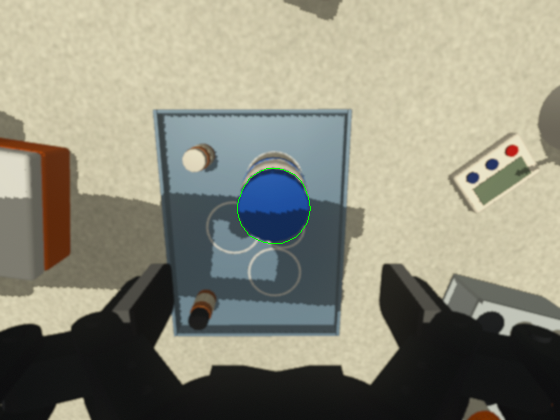

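Call:
step_arm:
  linear:
    - [-0.2,-0.5,0]
    - [-0.4,-0.9,0]
    - [-0.5,-1,0]
  delta_rot:
    - [0,0,0]
    - [0,0,0]
    - [0,0,0]

```text
time: 38.25
tool_pos: [0.4958, -0.0247, 0.3937]
orientation: [1.011, 1.323, -1.012]
contact_force: [0.3, -0.2, -0.1]
finger_gap: 0.997
```

Call:
step_arm:
  linear:
    - [-0.1,-0.5,0]
    - [-0.1,-1,0]
  delta_rot:
    - [0,0,0]
    - [0,0,0]

```text
time: 38.5
tool_pos: [0.4846, -0.1434, 0.394]
orientation: [1.009, 1.324, -1.008]
contact_force: [1.3, -0.1, -0.5]
finger_gap: 0.999
```

Call:
step_arm:
  linear:
    - [0,-0.5,0]
    - [0,-1,0]
  delta_rot:
    - [0,0,0]
    - [0,0,0]

```text
time: 38.75
tool_pos: [0.4853, -0.2642, 0.3938]
orientation: [1.01, 1.324, -1.009]
contact_force: [1.1, -0.1, 0.6]
finger_gap: 1.001
```

Call:
step_arm:
  linear:
    - [0,-0.5,0]
    - [0,-1,-0.1]
    - [0,-1,-0.4]
    - [0,-1,-0.4]
  delta_rot:
    - [0,0,0]
    - [0,0,0]
    - [0,0,0]
    - [0,0,0]

```text
time: 39.25
tool_pos: [0.4847, -0.3825, 0.3426]
orientation: [1.012, 1.331, -1.011]
contact_force: [-0.5, 0.6, -0.0]
finger_gap: 1.0
```

```bash
python3 look.py w19 red:.0016
```

```text
39.3 [ 0.4853 -0.3823  0.3448] [-0.1  0.1  0.7] 1.001
jaw deg 15.36
red [ 0.484  -0.4011] 0.126 [ 228  213   83   87 5719]
```

View pics/w19.png

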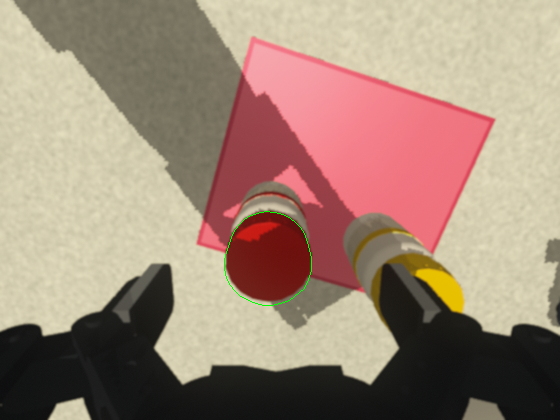

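Call:
step_arm:
  linear:
    - [0,-0.152,0]
    - [0,-0.152,-0.2]
    - [0,-0.152,-0.45]
    - [0,-0.152,-0.61]
    - [0,-0.152,-0.61]
  delta_rot:
    - [0,0,0]
    - [0,0,0]
    - [0,0,0]
    - [0,0,0]
    - [0,0,0]
  gripper: 40

```text
time: 39.92
tool_pos: [0.4853, -0.4013, 0.2728]
orientation: [1.009, 1.325, -1.009]
contact_force: [1.4, -0.3, 0.1]
finger_gap: 0.84
```

Call:
step_arm:
  linear:
    - [0,0,0]
    - [0,0,0]
    - [0,0,0]
    - [0,0,0]
    - [0,0,0]
  delta_rot:
    - [0,0,0]
    - [0,0,0]
    - [0,0,0]
    - [0,0,0]
    - [0,0,0]
  gripper: 255

```text
time: 40.55
tool_pos: [0.4854, -0.4015, 0.2749]
orientation: [1.009, 1.32, -1.009]
contact_force: [-0.2, -0.2, 7.2]
finger_gap: 0.587
```

Call:
step_arm:
  linear:
    - [0,0,0.15]
    - [0,0,0.5]
    - [0,0,0.9]
    - [0,0,1]
    - [0,0,1]
  delta_rot:
    - [0,0,0]
    - [0,0,0]
    - [0,0,0]
    - [0,0,0]
    - [0,0,0]

```text
time: 41.18
tool_pos: [0.4849, -0.4008, 0.3927]
orientation: [1.01, 1.324, -1.01]
contact_force: [-0.5, 0.2, -2.3]
finger_gap: 0.59
```

Call:
step_arm:
  linear:
    - [0.1,0.3,0]
    - [0.2,0.8,0]
    - [0.357,1,0]
  delta_rot:
    - [0,0,0]
    - [0,0,0]
    - [0,0,0]

```text
time: 41.55
tool_pos: [0.5273, -0.2783, 0.3899]
orientation: [1.01, 1.331, -1.01]
contact_force: [0.9, -0.8, -2.2]
finger_gap: 0.592
```

Call:
step_arm:
  linear:
    - [0,0.5,0]
    - [0,1,0]
  delta_rot:
    - [0,0,0]
    - [0,0,0]

```text
time: 41.8
tool_pos: [0.5275, -0.1594, 0.3898]
orientation: [1.01, 1.329, -1.012]
contact_force: [0.1, 0.2, -2.2]
finger_gap: 0.588
```

Call:
step_arm:
  linear:
    - [0,0.5,0]
    - [0,0.9,0]
    - [0,1,0]
    - [0,1,0]
  delta_rot:
    - [0,0,0]
    - [0,0,0]
    - [0,0,0]
    - [0,0,0]

```text
time: 42.3
tool_pos: [0.5276, -0.0406, 0.3911]
orientation: [1.007, 1.327, -1.011]
contact_force: [-0.4, -0.2, -1.6]
finger_gap: 0.589
```

```bash
python3 look.py w20 blue
```

```text
42.35 [ 0.5278 -0.0414  0.3915] [ 0.1 -0.7 -1.9] 0.587
jaw deg 15.36
blue [0.5555 0.0998] 0.049 [ 335    0   88   63 4589]
```

View pics/w20.png

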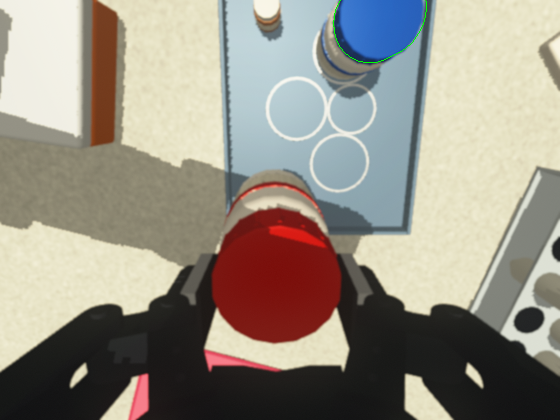

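Call:
step_arm:
  linear:
    - [0,0.3,0]
    - [0,0.6,0]
    - [0,0.6,-0.3]
    - [0,0.6,-0.7]
    - [0,0.6,-0.88]
    - [0,0.6,-0.88]
  delta_rot:
    - [0,0,0]
    - [0,0,0]
    - [0,0,0]
    - [0,0,0]
    - [0,0,0]
    - [0,0,0]

```text
time: 43.1
tool_pos: [0.5275, 0.0295, 0.285]
orientation: [1.009, 1.327, -1.015]
contact_force: [-0.4, -0.6, -1.8]
finger_gap: 0.589
```

Call:
step_arm:
  linear:
    - [0,0,-0.02]
    - [0,0,-0.05]
    - [0,0,-0.07]
    - [0,0,-0.07]
  delta_rot:
    - [0,0,0]
    - [0,0,0]
    - [0,0,0]
    - [0,0,0]

```text
time: 43.6
tool_pos: [0.5279, 0.031, 0.2789]
orientation: [1.01, 1.324, -1.009]
contact_force: [-0.2, 0.1, -2.0]
finger_gap: 0.591
```

Call:
step_arm:
  linear:
    - [0,0,-0.01]
    - [0,0,-0.025]
    - [0,0,-0.025]
  delta_rot:
    - [0,0,0]
    - [0,0,0]
    - [0,0,0]

```text
time: 43.98
tool_pos: [0.5279, 0.031, 0.2773]
orientation: [1.01, 1.323, -1.009]
contact_force: [-3.1, -0.2, 7.9]
finger_gap: 0.585
```

Call:
step_arm:
  linear:
    - [0,0,-0.01]
    - [0,0,-0.01]
    - [0,0,-0.01]
  delta_rot:
    - [0,0,0]
    - [0,0,0]
    - [0,0,0]

```text
time: 44.35
tool_pos: [0.5278, 0.031, 0.2773]
orientation: [1.01, 1.323, -1.008]
contact_force: [-4.8, 0.1, 15.9]
finger_gap: 0.588
```

Call:
step_arm:
  linear:
    - [0,0,0.015]
    - [0,0,0.015]
    - [0,0,0.015]
    - [0,0,0.015]
  delta_rot:
    - [0,0,0]
    - [0,0,0]
    - [0,0,0]
    - [0,0,0]
  gripper: 0

```text
time: 44.85
tool_pos: [0.5279, 0.031, 0.276]
orientation: [1.01, 1.324, -1.01]
contact_force: [-0.3, -0.1, 0.7]
finger_gap: 0.999
```

Call:
step_arm:
  linear:
    - [0,0,0.3]
    - [0,0,0.7]
    - [0,0,1]
  delta_rot:
    - [0,0,0]
    - [0,0,0]
    - [0,0,0]

```text
time: 45.22
tool_pos: [0.528, 0.031, 0.3981]
orientation: [1.01, 1.323, -1.009]
contact_force: [0.4, 0.4, -0.2]
finger_gap: 1.004
```

```bash
python3 look.py w21 blue,red
```

```text
45.27 [0.5289 0.031  0.4028] [1.9 0.7 3. ] 1.001
jaw deg 15.34
blue [0.5538 0.0974] 0.096 [ 302   90   75   75 4453]
red [0.5266 0.0311] 0.14 [ 240  169   68   69 3694]
```

View pics/w21.png

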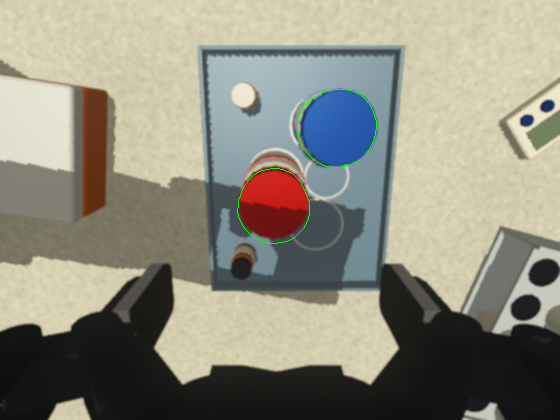

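Call:
step_arm:
  linear:
    - [0.2,-0.5,0]
    - [0.4,-0.9,0]
    - [0.47,-1,0]
  delta_rot:
    - [0,0,0]
    - [0,0,0]
    - [0,0,0]

```text
time: 45.65
tool_pos: [0.5852, -0.0916, 0.3956]
orientation: [1.012, 1.323, -1.012]
contact_force: [-0.6, 0.9, -0.2]
finger_gap: 1.002
```

Call:
step_arm:
  linear:
    - [0,-0.5,0]
    - [0,-1,0]
  delta_rot:
    - [0,0,0]
    - [0,0,0]

```text
time: 45.9
tool_pos: [0.5844, -0.2095, 0.3959]
orientation: [1.009, 1.326, -1.008]
contact_force: [0.1, -0.2, -0.5]
finger_gap: 0.998
```

Call:
step_arm:
  linear:
    - [0,-0.5,0]
    - [0,-1,0]
  delta_rot:
    - [0,0,0]
    - [0,0,0]

```text
time: 46.15
tool_pos: [0.5843, -0.3301, 0.3959]
orientation: [1.01, 1.325, -1.009]
contact_force: [1.1, -0.0, 0.0]
finger_gap: 1.0
```

Call:
step_arm:
  linear:
    - [0,-0.3,0]
    - [0,-0.6,-0.1]
    - [0,-0.6,-0.4]
    - [0,-0.6,-0.4]
  delta_rot:
    - [0,0,0]
    - [0,0,0]
    - [0,0,0]
    - [0,0,0]

```text
time: 46.65
tool_pos: [0.5838, -0.4004, 0.3444]
orientation: [1.011, 1.333, -1.011]
contact_force: [0.6, 0.5, 1.3]
finger_gap: 1.0
```

```bash
python3 look.py w22 yellow:.0016
```

```text
46.7 [ 0.5843 -0.4004  0.3469] [-0.1  0.3  0.6] 1.002
jaw deg 15.37
yellow [ 0.5833 -0.4037] 0.099 [ 233  190   86   88 5918]
```

View pics/w22.png

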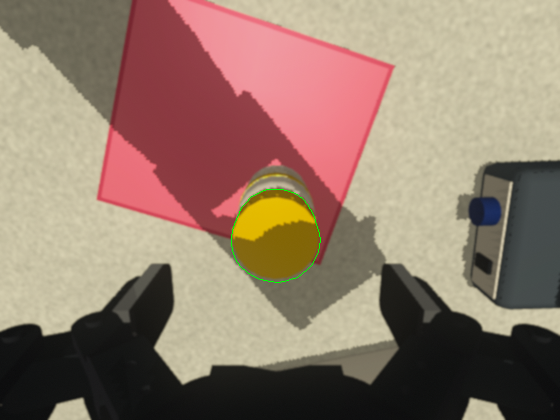

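dy −0.0022, dz −0.076.

Call:
step_arm:
  linear:
    - [0.003,-0.018,-0.1]
    - [0.003,-0.018,-0.3]
    - [0.003,-0.018,-0.5]
    - [0.003,-0.018,-0.63]
    - [0.003,-0.018,-0.63]
  delta_rot:
    - [0,0,0]
    - [0,0,0]
    - [0,0,0]
    - [0,0,0]
    - [0,0,0]

```text
time: 47.32
tool_pos: [0.5847, -0.4028, 0.2719]
orientation: [1.01, 1.326, -1.01]
contact_force: [-0.4, 0.5, 0.6]
finger_gap: 0.999
```

Call:
step_arm:
  linear:
    - [0,0,0]
    - [0,0,0]
    - [0,0,0]
    - [0,0,0]
    - [0,0,0]
  delta_rot:
    - [0,0,0]
    - [0,0,0]
    - [0,0,0]
    - [0,0,0]
    - [0,0,0]
  gripper: 255

```text
time: 47.95
tool_pos: [0.5848, -0.4035, 0.2745]
orientation: [1.009, 1.321, -1.009]
contact_force: [-0.6, 0.2, 6.2]
finger_gap: 0.589
```

Call:
step_arm:
  linear:
    - [0,0,0.15]
    - [0,0,0.5]
    - [0,0,0.9]
    - [0,0,1]
    - [0,0,1]
  delta_rot:
    - [0,0,0]
    - [0,0,0]
    - [0,0,0]
    - [0,0,0]
    - [0,0,0]

```text
time: 48.58
tool_pos: [0.5845, -0.4031, 0.3932]
orientation: [1.01, 1.323, -1.009]
contact_force: [-0.1, -0.9, -3.2]
finger_gap: 0.59
```

Call:
step_arm:
  linear:
    - [0,0.3,0]
    - [0,0.8,0]
    - [0,1,0]
  delta_rot:
    - [0,0,0]
    - [0,0,0]
    - [0,0,0]

```text
time: 48.95
tool_pos: [0.5842, -0.2804, 0.3901]
orientation: [1.009, 1.331, -1.009]
contact_force: [0.3, -0.9, -1.2]
finger_gap: 0.588
```

Call:
step_arm:
  linear:
    - [0,0.5,0]
    - [0,1,0]
  delta_rot:
    - [0,0,0]
    - [0,0,0]

```text
time: 49.2
tool_pos: [0.5843, -0.1621, 0.3907]
orientation: [1.01, 1.326, -1.012]
contact_force: [1.2, 0.5, -1.2]
finger_gap: 0.588
```

Call:
step_arm:
  linear:
    - [0,0.5,0]
    - [0,0.9,0]
    - [0,1,0]
    - [0,1,0]
  delta_rot:
    - [0,0,0]
    - [0,0,0]
    - [0,0,0]
    - [0,0,0]

```text
time: 49.7
tool_pos: [0.5846, -0.043, 0.3916]
orientation: [1.008, 1.326, -1.01]
contact_force: [0.9, -1.6, -1.4]
finger_gap: 0.595
```

```bash
python3 look.py w23 blue,red
```

```text
49.75 [ 0.5847 -0.0438  0.3919] [-0.7 -0.3 -1.6] 0.59
jaw deg 15.34
blue [0.555  0.1001] 0.029 [ 254    0   75   36 2016]
red [0.5267 0.0316] 0.119 [ 182   37   78   82 5043]
```

View pics/w23.png

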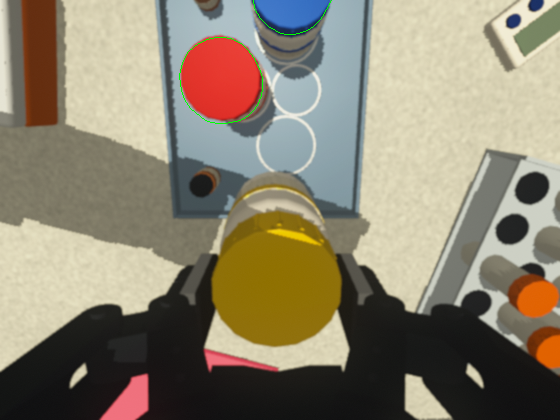

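dy +0.0354 (0.295), dz to 0.285.

Call:
step_arm:
  linear:
    - [0,0.2,0]
    - [0,0.295,-0.1]
    - [0,0.295,-0.4]
    - [0,0.295,-0.7]
    - [0,0.295,-0.88]
    - [0,0.295,-0.88]
  delta_rot:
    - [0,0,0]
    - [0,0,0]
    - [0,0,0]
    - [0,0,0]
    - [0,0,0]
    - [0,0,0]

```text
time: 50.5
tool_pos: [0.5839, -0.0087, 0.2845]
orientation: [1.008, 1.328, -1.014]
contact_force: [-0.3, -0.1, -1.4]
finger_gap: 0.592
```

Call:
step_arm:
  linear:
    - [0,0,-0.02]
    - [0,0,-0.05]
    - [0,0,-0.07]
    - [0,0,-0.07]
  delta_rot:
    - [0,0,0]
    - [0,0,0]
    - [0,0,0]
    - [0,0,0]

```text
time: 51.0
tool_pos: [0.5846, -0.0078, 0.2789]
orientation: [1.01, 1.324, -1.01]
contact_force: [0.8, -0.3, -1.4]
finger_gap: 0.59
```

Call:
step_arm:
  linear:
    - [0,0,-0.01]
    - [0,0,-0.025]
    - [0,0,-0.025]
  delta_rot:
    - [0,0,0]
    - [0,0,0]
    - [0,0,0]

```text
time: 51.38
tool_pos: [0.5847, -0.0078, 0.2769]
orientation: [1.01, 1.323, -1.009]
contact_force: [-2.0, -0.8, 4.9]
finger_gap: 0.588
```

Call:
step_arm:
  linear:
    - [0,0,-0.005]
    - [0,0,0]
    - [0,0,0]
    - [0,0,0]
    - [0,0,0]
  delta_rot:
    - [0,0,0]
    - [0,0,0]
    - [0,0,0]
    - [0,0,0]
    - [0,0,0]
  gripper: 0

```text
time: 52.0
tool_pos: [0.5847, -0.0078, 0.2757]
orientation: [1.01, 1.324, -1.01]
contact_force: [-0.8, -0.5, -0.7]
finger_gap: 1.003
```

Call:
step_arm:
  linear:
    - [0,0,0.3]
    - [0,0,0.7]
    - [0,0,1]
  delta_rot:
    - [0,0,0]
    - [0,0,0]
    - [0,0,0]

```text
time: 52.38
tool_pos: [0.5847, -0.0078, 0.3978]
orientation: [1.01, 1.323, -1.009]
contact_force: [0.2, 0.3, -0.5]
finger_gap: 0.999
```

```bash
python3 look.py w24 blue,red,yellow
```

```text
52.42 [ 0.5855 -0.0078  0.4028] [ 2.3 -0.6  3.4] 0.999
jaw deg 15.34
blue [0.555  0.0991] 0.092 [ 236    2   78   86 5317]
red [0.5268 0.0325] 0.122 [ 173   94   74   74 4320]
yellow [ 0.5829 -0.0085] 0.116 [ 240  170   68   70 3800]
```

Call:
step_arm:
  linear:
    - [0,-0.5,0]
    - [0,-1,0]
    - [0,-1,0]
    - [0,-1,0]
  delta_rot:
    - [0,0,0]
    - [0,0,0]
    - [0,0,0]
    - [0,0,0]

```text
time: 52.92
tool_pos: [0.5845, -0.1277, 0.3954]
orientation: [1.011, 1.325, -1.01]
contact_force: [0.8, 0.4, -0.3]
finger_gap: 0.999
```

Call:
step_arm:
  linear:
    - [0,-0.5,0]
    - [0,-1,0]
    - [0,-1,0]
    - [0,-1,0]
  delta_rot:
    - [0,0,0]
    - [0,0,0]
    - [0,0,0]
    - [0,0,0]

```text
time: 53.42
tool_pos: [0.5849, -0.2465, 0.3955]
orientation: [1.01, 1.325, -1.009]
contact_force: [-0.4, 0.5, -0.5]
finger_gap: 0.999
```

```bash
python3 - <<'E'
from h import *
import pickle
p0,_=pickle.load(open("m.pkl","rb"))
for i,n in enumerate(("scene","side")):
  p=get_image(n); d=cv2.addWeighted(p["color"],.5,p0[i]["color"],.5,0)
  c=[(230,170,490,300),(150,160,350,400)][i]; f=[3,2.4][i]
  a=cv2.resize(p["color"][c[1]:c[3],c[0]:c[2]],None,fx=1.9*f/3,fy=1.9*f/3); b=cv2.resize(d[c[1]:c[3],c[0]:c[2]],None,fx=1.9*f/3,fy=1.9*f/3)
  cv2.imwrite(f"pics/f{n}.png",np.vstack([a,b]) if i==0 else np.hstack([a,b]))
s=get_state(); print(s["time"],s["tool_pos"],s["contact_force"])
E
```

```text
53.525 [ 0.584932   -0.24591026  0.39577009] [0.23809458 0.23007569 0.08749118]
```

View pics/fscene.png

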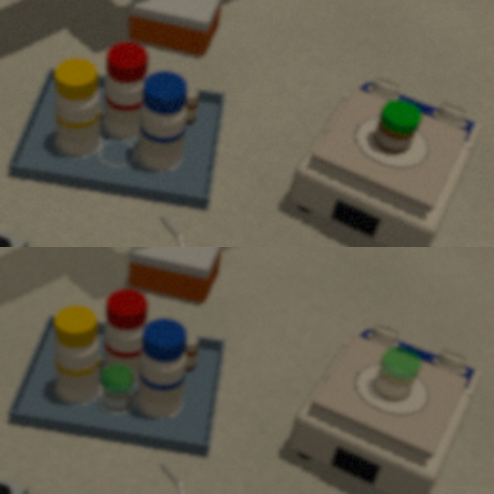

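View pics/fside.png

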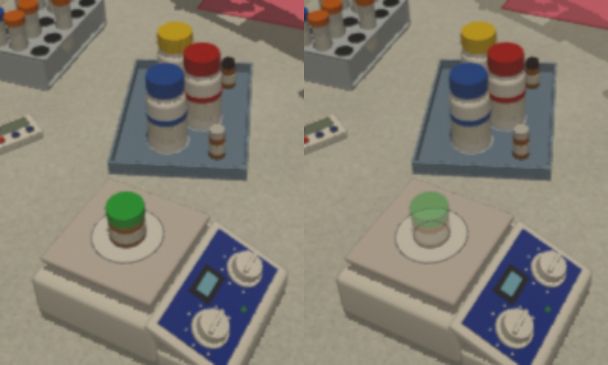

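View pics/w24.png

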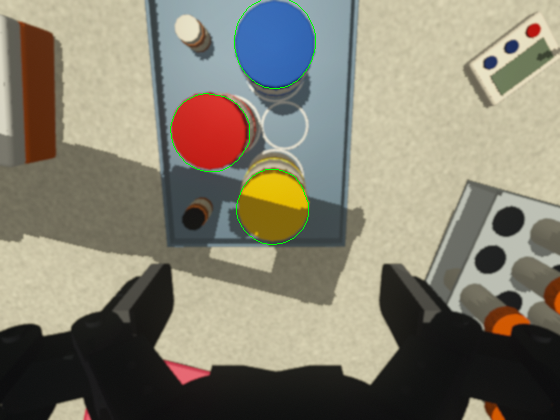

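The before/after overlays show no doubling of bottles or vials, and the jar stands inside the plate's rings. The arm is clear of everything, so I'm handing in.

```bash
python3 -c "
from plant import *
print(hand_in())"
```

```text
the job is handed in; nothing more can be done
None
```

I cleared all three bottles onto the pink pad and stood the jar on the stirrer plate. Then I put blue, red and yellow back on their own spots in the tray and handed in at about 53.5 s of the 138 s allowed. The hand-in gave no verdict.

- **Bottles:** In the last wrist picture all three stand upright, within about 3 mm of their starting spots by my own measurements. Averaging the before and after pictures from both fixed cameras shows no visible shift of bottles or vials.
- **Jar:** It stands upright inside the plate's rings. A side-camera overlay puts it about 2–3 mm from the centre. The wrist camera's own fit on the jar there was poor because the lid was half in shadow. Its result was about 4 mm off, but I did not rely on it.
- **Forces:** The highest contact force the arm reported was about 16 N, when I pressed the blue and red bottles down in the tray. The arm was touching nothing at hand-in.

The early fixed-camera estimates differed from the wrist camera by up to about 3 mm (up to about 5 mm for the pad). I used the wrist camera's close-up values for the grasps.

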